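Stagger drained pastry trays on the cooling rack

TASK

The two trays of pastry on the sloping stand have finished draining: stack them on the tray that stands on the cooling rack, in either order. Stagger them lengthwise by about 25 mm a layer, the first towards one end and the next back the other way, so that steam can escape, each foot down in the mouth of the tray below and each base flat on its lip. Set them down gently without tipping them, and leave the bottom tray and everything else where it is.

Things in the scene. Friction and masses are not known exactly. Their poses are not given: they have to be found in the camera images.
- tray_rolls: aluminium tray of green pistachio rolls (small rounds), 190 mm long (x) x 60 wide (y) x 39 high, upright walls, 0.2-0.35 kg. Origin: centre of its foot's underside; z out of the tray. At the start on one half of the sloping stand, length up the slope, x uphill, low end at the stop bar. Pastries are stuck fast, 13 mm under the lip. Either end may go either way in the stack.
- tray_squares: tray of golden square baklava on the other half of the stand, same tray, axes and origin. Under the middle of every tray is a stacking foot 116 x 40 mm, 5 mm deep; above it the flat base, 190 x 60 mm, underside 5 mm above the origin. The walls are straight, so it can be gripped across its 60 mm width.
- tray_bottom: tray of small light-green slanting pastries, same tray, axes and origin. Stands loose and level on the cooling rack, its length roughly along the rack's 300 mm side: the bottom of the stack.
- mouth (a point): centre of the bottom tray's mouth, level with its lip, 39 mm above its origin. Every tray's lip is 6 mm wide, inwards, so the mouth is 178 x 48 mm. Stacked right, the upper foot lies in the mouth (4 mm play each side, 31 mm each way lengthwise), the upper base lies flat on the lip and the upper origin is 34 mm above the lower one.
- stand: fixed steel draining stand, 260 mm wide (y), 230 deep (x), 135 high at the back. Origin on the table under its middle. The deck rises 25 degrees along +x, 85 mm above the table at the middle. Trays stand side by side on it, 58 mm either side of the middle, about 56 mm apart. The stop bar at the low end stands 19 mm off the deck: lift trays square off it.
- rack: fixed wire cooling rack, 220 mm (its x axis) x 300 mm (its y axis), top 18 mm above the table. Origin on the table under its centre.
- honey_jar: bystander: amber glass jar, 58 mm across, 85 mm high, between stand and rack. Origin: centre of its underside.
- shaker: bystander: steel sugar shaker, 56 mm across, 111 mm high, between stand and rack. Origin: centre of its underside.
- brush: bystander: pastry brush with wooden handle lying on the table at the back left. Origin: underside, on its length (x axis).
- cutter: bystander: steel ring cutter, 72 mm across, 35 mm high, in front of the jar. Origin: centre of its underside.
- spatula: bystander: spatula lying on the table at the back right. Origin: underside, on its length (x axis).

How it is judged:
On the way:
1. one of the drained trays sits staggered on the bottom tray, let go ((((z of tray_rolls in the frame of tray_bottom between 0.031 and 0.0365 m and y of tray_rolls in the frame of tray_bottom between -0.007 and 0.007 m and angle between the x axis of tray_rolls and the x axis of tray_bottom, either way round below 0.12 rad and angle between tray_rolls's own z axis and vertical below 0.05 rad and x of tray_rolls in the frame of tray_bottom between 0.015 and 0.034 m) and contact force between the fingers and tray_rolls below 0.1 N) or ((z of tray_rolls in the frame of tray_bottom between 0.031 and 0.0365 m and y of tray_rolls in the frame of tray_bottom between -0.007 and 0.007 m and angle between the x axis of tray_rolls and the x axis of tray_bottom, either way round below 0.12 rad and angle between tray_rolls's own z axis and vertical below 0.05 rad and x of tray_rolls in the frame of tray_bottom between -0.034 and -0.015 m) and contact force between the fingers and tray_rolls below 0.1 N) or ((z of tray_squares in the frame of tray_bottom between 0.031 and 0.0365 m and y of tray_squares in the frame of tray_bottom between -0.007 and 0.007 m and angle between the x axis of tray_squares and the x axis of tray_bottom, either way round below 0.12 rad and angle between tray_squares's own z axis and vertical below 0.05 rad and x of tray_squares in the frame of tray_bottom between 0.015 and 0.034 m) and contact force between the fingers and tray_squares below 0.1 N) or ((z of tray_squares in the frame of tray_bottom between 0.031 and 0.0365 m and y of tray_squares in the frame of tray_bottom between -0.007 and 0.007 m and angle between the x axis of tray_squares and the x axis of tray_bottom, either way round below 0.12 rad and angle between tray_squares's own z axis and vertical below 0.05 rad and x of tray_squares in the frame of tray_bottom between -0.034 and -0.015 m) and contact force between the fingers and tray_squares below 0.1 N))), for 0.2 s.
At the end, for the whole second after the job is handed in: All at rest on the rack, each upper tray on the lip below, foot in its mouth: 31-36.5 mm above it, within 7 mm across, 7 deg of yaw, 3 deg of level. First 15-34 mm off the bottom one lengthwise; top one 15-35 mm back off the first, within 12 mm of the bottom one's middle or past it ((((z of tray_rolls in the frame of tray_bottom between 0.031 and 0.0365 m and y of tray_rolls in the frame of tray_bottom between -0.007 and 0.007 m and angle between the x axis of tray_rolls and the x axis of tray_bottom, either way round below 0.12 rad and angle between tray_rolls's own z axis and vertical below 0.05 rad and x of tray_rolls in the frame of tray_bottom between 0.015 and 0.034 m) and (z of tray_squares in the frame of tray_rolls between 0.031 and 0.0365 m and y of tray_squares in the frame of tray_rolls between -0.007 and 0.007 m and angle between the x axis of tray_squares and the x axis of tray_rolls, either way round below 0.12 rad and angle between tray_squares's own z axis and vertical below 0.05 rad and x of tray_squares in the frame of tray_bottom below 0.012 m and horizontal distance between tray_squares and tray_rolls between 0.015 and 0.035 m)) or ((z of tray_rolls in the frame of tray_bottom between 0.031 and 0.0365 m and y of tray_rolls in the frame of tray_bottom between -0.007 and 0.007 m and angle between the x axis of tray_rolls and the x axis of tray_bottom, either way round below 0.12 rad and angle between tray_rolls's own z axis and vertical below 0.05 rad and x of tray_rolls in the frame of tray_bottom between -0.034 and -0.015 m) and (z of tray_squares in the frame of tray_rolls between 0.031 and 0.0365 m and y of tray_squares in the frame of tray_rolls between -0.007 and 0.007 m and angle between the x axis of tray_squares and the x axis of tray_rolls, either way round below 0.12 rad and angle between tray_squares's own z axis and vertical below 0.05 rad and x of tray_squares in the frame of tray_bottom above -0.012 m and horizontal distance between tray_squares and tray_rolls between 0.015 and 0.035 m)) or ((z of tray_squares in the frame of tray_bottom between 0.031 and 0.0365 m and y of tray_squares in the frame of tray_bottom between -0.007 and 0.007 m and angle between the x axis of tray_squares and the x axis of tray_bottom, either way round below 0.12 rad and angle between tray_squares's own z axis and vertical below 0.05 rad and x of tray_squares in the frame of tray_bottom between 0.015 and 0.034 m) and (z of tray_rolls in the frame of tray_squares between 0.031 and 0.0365 m and y of tray_rolls in the frame of tray_squares between -0.007 and 0.007 m and angle between the x axis of tray_rolls and the x axis of tray_squares, either way round below 0.12 rad and angle between tray_rolls's own z axis and vertical below 0.05 rad and x of tray_rolls in the frame of tray_bottom below 0.012 m and horizontal distance between tray_rolls and tray_squares between 0.015 and 0.035 m)) or ((z of tray_squares in the frame of tray_bottom between 0.031 and 0.0365 m and y of tray_squares in the frame of tray_bottom between -0.007 and 0.007 m and angle between the x axis of tray_squares and the x axis of tray_bottom, either way round below 0.12 rad and angle between tray_squares's own z axis and vertical below 0.05 rad and x of tray_squares in the frame of tray_bottom between -0.034 and -0.015 m) and (z of tray_rolls in the frame of tray_squares between 0.031 and 0.0365 m and y of tray_rolls in the frame of tray_squares between -0.007 and 0.007 m and angle between the x axis of tray_rolls and the x axis of tray_squares, either way round below 0.12 rad and angle between tray_rolls's own z axis and vertical below 0.05 rad and x of tray_rolls in the frame of tray_bottom above -0.012 m and horizontal distance between tray_rolls and tray_squares between 0.015 and 0.035 m))) and angle between tray_bottom's own z axis and vertical below 0.05 rad and height (world z) of tray_bottom between 0.015 and 0.021 m and linear speed of each of tray_bottom, tray_rolls, tray_squares below 0.02 m/s and angular speed of each of tray_bottom, tray_rolls, tray_squares below 0.1 rad/s); the robot touches nothing.
It fails at once if a bystander is moved more than 30 mm (distance of any of honey_jar, shaker, brush, cutter, spatula from where it was at the start of the episode above 0.03 m).
It fails at once if the bottom tray is moved more than 25 mm from its place (distance of tray_bottom from where it was at the start of the episode above 0.025 m).
It fails at once if a tray is tipped more than 52 degrees (or the bottom one more than 17) (angle between any of tray_rolls, tray_squares's own z axis and vertical above 0.9 rad or angle between tray_bottom's own z axis and vertical above 0.3 rad).
It fails at once if a tray strikes another at over 0.4 m/s ((contact force between tray_rolls and tray_bottom above 1 N and linear speed of tray_rolls above 0.4 m/s) or (contact force between tray_squares and tray_bottom above 1 N and linear speed of tray_squares above 0.4 m/s) or (contact force between tray_rolls and tray_squares above 1 N and linear speed of tray_rolls above 0.4 m/s) or (contact force between tray_squares and tray_rolls above 1 N and linear speed of tray_squares above 0.4 m/s)).
It fails at once if a tray is dropped (let go, it falls more than about 10 mm) ((contact force between the fingers and tray_rolls below 0.1 N and linear speed of tray_rolls above 0.45 m/s) or (contact force between the fingers and tray_squares below 0.1 N and linear speed of tray_squares above 0.45 m/s)).
It also fails if it takes over 58 s, if anything falls off the work surface, if the arm or the gripper's body presses on something with over 40 N, if the wrist force passes 120 N, or if a joint passes its speed limit or range.

ROBOT

A 7-joint arm with a two-finger parallel gripper is mounted at the origin on the work surface. World frame = base frame: x ahead of the robot, y to its left, z up, the work surface at z = 0. Lengths are in m, angles in rad, forces in N, time in s.
With the tool pointing down it reaches from about 0.375 to 0.925 m from the base axis. Payload 3.1 kg.
Tool frame: the origin (TCP) lies midway between the tips of the shut fingers; the grasp point (between the pads) lies 19 mm behind it (ctrl.grip_point_offset is the distance from the TCP to the grasp point, in m); y points along the fingers, x is the direction in which the jaws open and shut, and the axes are right-handed (so a half turn about y gives the same grasp; the last joint's range is limited). The gripper opens to 85 mm and grips with 20 to 120 N. Pads are 22 mm wide; open, the fingers measure 114 mm over their backs; the gripper's body (76 mm by 85 mm) begins 54 mm behind the grasp point. The pads swing forward as they close: fully open they stand 13 mm farther back than shut.
Start: joints at [1.011, 0.383, 0.044, 1.598, -0.018, 1.161, -0.05], TCP at [0.29, -0.582, 0.231] pointing down, gripper open.
Joint ranges: [-2.61, 2.61], [-0.41, 2.15], [-1.48, 1.57], [0, 2.5], [-1.57, 4.71], [0.05, 1.97], [-2.85, 2.85]. Speed limits (rad/s): [2.79, 2.79, 3.14, 3.14, 3.14, 3.14, 3.14].

INTERFACE

Orientations are given as a unit quaternion [x, y, z, w].
In Python, from station import ctrl gives the robot as it stands. The module is installed in compiled form; this text tells all that it offers.
- The arm moves only by the shell command python3 -m inch 'ROWS'. ROWS is JSON, a list of rows, each an object of numbers: "rx", "ry", "rz": the turn, a rotation vector about the tool's x, y, z in rad; "tx", "ty", "tz": the shift along the tool's x, y, z in cm; "fingers": the opening, from 0 (shut) to 1 (fully open). In form: [{"rx": .., "ry": .., "rz": .., "tx": .., "ty": .., "tz": .., "fingers": ..}, ...]. A call has 1 to 8 rows; each row shifts and turns the commanded pose from where the row before left it, along the tool's axes as they then stand; what a row does not reach is not made up. A row lasts 1/8 s, in which the tool goes at most 62.5 mm and 10.7 degrees, less where a joint would pass 70% of its speed; a pose out of reach is approached as far as the arm can. A call with a gripper value outside its range is refused whole. The fingers move at their own pace and stop on an object; the grip force is fixed at half the most. Time passes only in rows, so rows that do not move let the fingers close. It gives the time, the measured TCP pose, the force and the opening at its end, in the units of the state.
- ctrl.get_state(): the state, without advancing time (a new reading comes with each control period).
- ctrl.snapshot(name): name is "scene" or "top" or "wrist"; returns (picture, depth): 420x560x3 uint8, red, green, blue; 420x560 float32, m along the optical axis (not along the pixel's ray), 0 where there is no reading.
- ctrl.calibration(name): a dict with "camera_matrix" (3x3 intrinsics, pixels), "R" (3x3) and "t" (3): a world point X has camera coordinates R X + t; the wrist camera has in their place "T_tool_cam" (4x4, takes a point from camera to tool coordinates, whose origin is the TCP and whose axes are the tool frame's). Camera axes: x right, y down, z forward; pixel columns grow to the right and rows downward; lengths in m; the calibration is good to about 2 mm. A picture is of the moment at which its call begins: read the wrist's pose just before it. calibration takes no time and is no camera call.
- ctrl.finish_job(): hands the job in, once; it reports no verdict.
Trained networks look in the newest picture that a camera, given by its name, has taken for a name from the list of things; names that differ only in an ending like _2 or _b are one class to them, and where a whole thing is asked for, a point or a joint stands for the part that bears it (a point fixed in the world has none). Each returns a list of dicts, best first, with "confidence" (0 to 1); they miss things now and then, are a little off and sometimes report something else, mostly with a low value. They report only what shows in the picture. A call takes as long as a camera call.
- ctrl.regions_of(camera, thing): "pixels" (420x560 bool, what is visible of it) and "rect" ([centre column, centre row, width, height] in pixels, round what is visible of it).
The state is a dict: "clock": time; "joint_pos": joint angles; "qd": joint speeds; "tau": joint torques, N m; "position": TCP position; "eef_rot": TCP orientation; "force": force on the tool from outside, world axes, zero at the start; "ft_torque": the same for the moment, N m; "width": opening from 0.0 (shut) to 1.0 (fully open).
Only numpy, scipy, OpenCV 4.12 (cv2) and the standard library are available. Lean on these libraries where they do the work, as an engineer would, in place of code of your own. Each camera call takes 0.05 s, during which the arm holds its last target.

## Working session

There is one attempt and no reset: what is moved stays moved. The work goes in short steps, Python scripts to look and compute and a shell command to move; the robot and the scene stay as the last step left them, time stands still between calls to the robot, and variables do not carry over. Pictures are saved under pics/ and viewed, and the job is handed in when it is done.

```bash
mkdir -p pics; ls
cat > h.py <<'E'
import numpy as np, cv2
from station import ctrl
from scipy.spatial.transform import Rotation as R
def snap(n,f=None):
    st=ctrl.get_state(); im,d=ctrl.snapshot(n)
    if f: cv2.imwrite('pics/'+f+'.png',im[:,:,::-1])
    return st,im,d
def cam2world(n,st):
    c=ctrl.calibration(n)
    K=np.array(c['camera_matrix'])
    if n=='wrist':
        T=np.eye(4);T[:3,:3]=R.from_quat(st['eef_rot']).as_matrix();T[:3,3]=st['position']
        return K,T@np.array(c['T_tool_cam'])
    T=np.eye(4);r=np.array(c['R']);T[:3,:3]=r.T;T[:3,3]=-r.T@np.array(c['t']);return K,T
def cloud(n,st,d):
    K,T=cam2world(n,st)
    v,u=np.mgrid[:420,:560]
    P=np.stack([(u-K[0,2])/K[0,0]*d,(v-K[1,2])/K[1,1]*d,d],-1)
    W=P@T[:3,:3].T+T[:3,3]; W[d<=0]=np.nan
    return W
E
python3 - <<'E'
from h import *
for n in ['scene','top','wrist']:
    st,im,d=snap(n,n+'0')
    K,T=cam2world(n,st);print(n,K[0,0],T.round(3).tolist(),(d>0).mean())
print({k:np.round(v,3).tolist() for k,v in st.items()})
E
```

```text
pics
scene 481.0368507788757 [[0.634, 0.513, -0.578, 1.223], [0.773, -0.399, 0.494, -0.553], [0.023, -0.76, -0.65, 0.786], [0.0, 0.0, 0.0, 1.0]] 0.9959311224489796
top 498.8264763474159 [[-0.028, -0.979, 0.204, 0.363], [-1.0, 0.027, -0.008, -0.017], [0.002, -0.204, -0.979, 1.206], [0.0, 0.0, 0.0, 1.0]] 0.9959183673469387
wrist 312.1712213150476 [[0.447, -0.856, -0.26, 0.355], [-0.895, -0.428, -0.127, -0.548], [-0.002, 0.289, -0.957, 0.372], [0.0, 0.0, 0.0, 1.0]] 0.9960714285714286
{'clock': 0.1, 'joint_pos': [1.011, 0.384, 0.044, 1.599, -0.018, 1.161, -0.05], 'qd': [0.001, -0.002, 0.001, -0.003, -0.001, -0.0, 0.0], 'tau': [0.002, -43.473, 1.029, -25.045, 0.011, 0.005, -0.0], 'position': [0.289, -0.581, 0.23], 'eef_rot': [-0.601, 0.373, -0.372, 0.602], 'force': [0.656, -0.266, 0.603], 'ft_torque': [0.035, -0.018, 0.034], 'width': 1.004}
```

View pics/scene0.png

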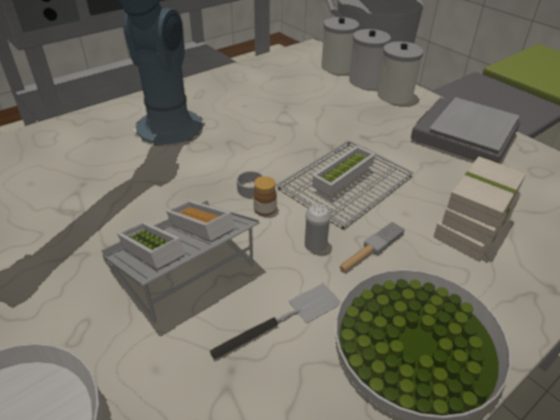

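View pics/top0.png

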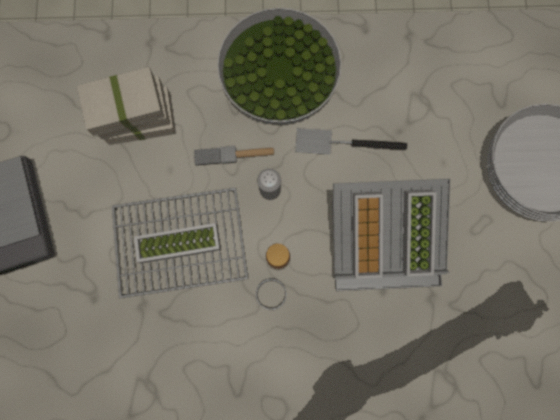

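View pics/wrist0.png

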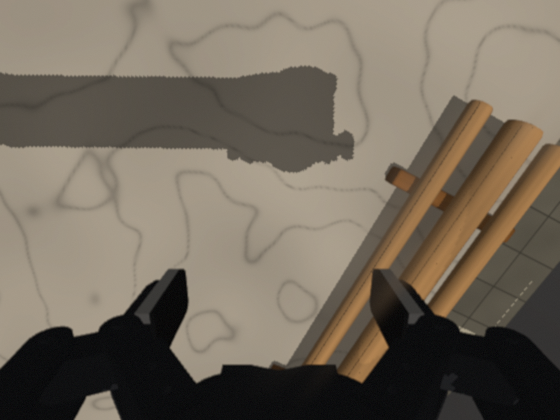

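```bash
cat > m.py <<'E'
from h import *
out={}
for n in ['top','scene']:
    st,im,d=snap(n); W=cloud(n,st,d)
    for th in ['tray_rolls','tray_squares','tray_bottom','stand','rack','honey_jar','shaker','cutter']:
        r=ctrl.regions_of(n,th)
        for q in r[:2]:
            p=W[q['pixels']];p=p[~np.isnan(p[:,0])]
            print(n,th,round(q['confidence'],2),np.round(q['rect'],0),len(p),np.median(p,0).round(3),np.percentile(p,3,axis=0).round(3),np.percentile(p,97,axis=0).round(3))
        if r: out[n+th]=W[r[0]['pixels']]
np.savez('c0.npz',**out)
E
python3 m.py
```

```text
top tray_rolls 0.95 [419. 232.  29.  85.] 2599 [ 0.53  -0.325  0.109] [ 0.443 -0.352  0.065] [ 0.609 -0.293  0.158]
top tray_squares 0.69 [367. 234.  26.  87.] 2481 [ 0.528 -0.208  0.111] [ 0.44  -0.236  0.07 ] [ 0.608 -0.178  0.157]
top tray_squares 0.66 [349. 142. 110.  28.] 1239 [ 0.776 -0.126  0.005] [ 0.757 -0.319 -0.001] [ 0.816 -0.065  0.021]
top tray_bottom 0.95 [178. 243.  85.  43.] 2235 [0.529 0.229 0.041] [0.493 0.137 0.026] [0.564 0.318 0.059]
top stand 0.67 [388. 234. 116. 112.] 7596 [ 0.533 -0.264  0.082] [ 0.416 -0.392 -0.001] [ 0.64  -0.14   0.134]
top rack 0.72 [181. 244. 138. 109.] 1474 [0.522 0.225 0.016] [0.414 0.073 0.001] [0.658 0.389 0.021]
top honey_jar 0.93 [279. 257.  24.  26.] 511 [ 0.486 -0.007  0.084] [ 0.464 -0.032  0.035] [0.513 0.017 0.088]
top shaker 0.85 [270. 186.  24.  34.] 597 [0.652 0.009 0.102] [ 0.636 -0.014  0.013] [0.684 0.032 0.112]
top cutter 0.54 [265. 283.   9.  -1.] 18 [0.436 0.027 0.032] [0.43  0.017 0.005] [0.439 0.035 0.036]
scene tray_rolls 0.71 [152. 243.  65.  42.] 1890 [ 0.555 -0.323  0.119] [ 0.444 -0.353  0.068] [ 0.623 -0.293  
[... 307 characters left out ...]
 [0.495 0.134 0.026] [0.572 0.322 0.058]
scene stand 0.73 [180. 263. 154. 121.] 4226 [ 0.606 -0.309  0.087] [ 0.448 -0.391 -0.   ] [ 0.646 -0.136  0.133]
scene rack 0.68 [182. 263. 157. 122.] 4469 [ 0.601 -0.3    0.082] [ 0.447 -0.391 -0.001] [ 0.645 -0.134  0.133]
scene rack 0.58 [345. 184. 134.  90.] 900 [0.58  0.248 0.015] [ 0.422  0.074 -0.002] [0.666 0.393 0.019]
scene honey_jar 0.97 [265. 195.  23.  38.] 856 [ 0.51  -0.016  0.056] [ 0.474 -0.034  0.003] [0.524 0.017 0.086]
scene shaker 0.9 [317. 230.  27.  48.] 1020 [ 0.681 -0.004  0.074] [ 0.652 -0.016  0.007] [0.693 0.024 0.109]
scene cutter 0.76 [250. 185.  25.  31.] 410 [0.396 0.001 0.021] [ 0.374 -0.023  0.001] [0.44  0.046 0.036]
```

```bash
cat > fit.py <<'E'
from h import *
def lipfit(P,slope,yaw0=0,lipz=None):
    # rotate world about y so the slope becomes level: Q = Ry P
    M=R.from_euler('y',slope).as_matrix()  # maps (cos,0,sin) -> x
    Q=P[~np.isnan(P[:,0])]@M.T
    z=Q[:,2]
    # lip: top layer
    zt=np.percentile(z,97); L=Q[z>zt-0.008]
    zl=np.median(L[:,2]); L=Q[abs(z-zl)<0.004]
    (cx,cy),(w,h),a=cv2.minAreaRect((L[:,:2]*1000).astype(np.float32))
    if w<h: w,h=h,w; a+=90
    a=(a+90)%180-90
    A=np.c_[L[:,:2]-L[:,:2].mean(0),np.ones(len(L))]; pl=np.linalg.lstsq(A,L[:,2],rcond=None)[0]
    c=M.T@np.array([cx/1000,cy/1000,zl])
    return dict(c=c.round(4),size=(round(w),round(h)),ang=round(a,2),zlip=zl,n=len(L),tilt=np.degrees(pl[:2]).round(2))
if __name__=='__main__':
    d=np.load('c0.npz')
    for k,s in [('tray_rolls',25),('tray_squares',25),('tray_bottom',0)]:
        for n in ['top','scene']:
            print(n,k,lipfit(d[n+k],np.radians(s)))
        print('both',lipfit(np.r_[d['top'+k],d['scene'+k]],np.radians(s)))
E
python3 fit.py
```

```text
top tray_rolls {'c': array([ 0.522 , -0.3234,  0.12  ]), 'size': (191, 62), 'ang': 1.08, 'zlip': np.float64(-0.11185602405733915), 'n': 622, 'tilt': array([ 0.04, -0.1 ])}
scene tray_rolls {'c': array([ 0.5255, -0.3219,  0.1187]), 'size': (193, 62), 'ang': 1.24, 'zlip': np.float64(-0.11454736796656506), 'n': 467, 'tilt': array([-0.06,  0.55])}
both {'c': array([ 0.5242, -0.3229,  0.1197]), 'size': (195, 63), 'ang': 0.8, 'zlip': np.float64(-0.11305350141287468), 'n': 1022, 'tilt': array([-0.03,  0.1 ])}
top tray_squares {'c': array([ 0.52  , -0.2076,  0.1199]), 'size': (191, 60), 'ang': 0.97, 'zlip': np.float64(-0.11111792398202397), 'n': 588, 'tilt': array([0.02, 0.14])}
scene tray_squares {'c': array([ 0.5243, -0.2065,  0.119 ]), 'size': (194, 62), 'ang': 1.02, 'zlip': np.float64(-0.11377292470438012), 'n': 443, 'tilt': array([-0.14,  0.75])}
both {'c': array([ 0.5227, -0.2066,  0.1199]), 'size': (196, 62), 'ang': 1.28, 'zlip': np.float64(-0.11225176572295557), 'n': 964, 'tilt': array([-0.1 ,  0.09])}
top tray_bottom {'c': array([0.5292, 0.2276, 0.0566]), 'size': (190, 61), 'ang': -81.94, 'zlip': np.float64(0.056559998539128964), 'n': 512, 'tilt': array([-0.24, -0.07])}
scene tray_bottom {'c': array([0.5322, 0.2289, 0.0556]), 'size': (194, 65), 'ang': -81.93, 'zlip': np.float64(0.05562977928139823), 'n': 383, 'tilt': array([-0.27, -0.  ])}
both {'c': array([0.5316, 0.2288, 0.0561]), 'size': (194, 66), 'ang': -81.94, 'zlip': np.float64(0.05614756021111422), 'n': 889, 'tilt': array([-0.28, -0.03])}
```

```bash
cat > plan.py <<'E'
from h import *
def standpose(lip,ang,depth):
    "TCP pose for lip centre in world, in-plane angle deg, TCP depth below lip"
    Rt=R.from_euler('y',-25,degrees=True)*R.from_euler('z',ang,degrees=True)
    m=Rt.as_matrix(); x,y,n=m[:,0],m[:,1],m[:,2]
    tx=-y; ty=-n; tz=np.cross(tx,ty)
    return np.array(lip)-n*depth, R.from_matrix(np.c_[tx,ty,tz])
def flatpose(p,yaw):
    "tray x at yaw deg; jaws across (tool x = -tray y)"
    c,s=np.cos(np.radians(yaw)),np.sin(np.radians(yaw))
    tx=np.array([s,-c,0]);ty=np.array([0,0,-1.]);tz=np.cross(tx,ty)
    return np.array(p),R.from_matrix(np.c_[tx,ty,tz])
def delta(p,r,st=None):
    st=st or ctrl.get_state()
    r0=R.from_quat(st['eef_rot']);p0=np.array(st['position'])
    rv=(r0.inv()*r).as_rotvec()
    print('t',round(st['clock'],3),'rotvec',rv.round(3),'deg',np.degrees(np.linalg.norm(rv)).round(1),
     'shift cm before turn',(r0.inv().apply(p-p0)*100).round(2),'after turn',(r.inv().apply(p-p0)*100).round(2),'world d',(p-p0).round(4))
E
python3 - <<'E'
from plan import *
print(ctrl.grip_point_offset)
st=ctrl.get_state();print(R.from_quat(st['eef_rot']).as_matrix().round(3))
p,r=standpose([0.521,-0.207,0.1197],1.0,-0.06)
print(p,r.as_matrix().round(3));delta(p,r)
E
```

```text
0.0187
[[ 0.446  0.     0.895]
 [-0.895 -0.     0.446]
 [ 0.    -1.     0.   ]]
[ 0.4956429  -0.207       0.17407847] [[ 0.016  0.423  0.906]
 [-1.    -0.     0.017]
 [ 0.007 -0.906  0.423]]
t 1.05 rotvec [ 0.427  0.437 -0.104] deg 35.5 shift cm before turn [-24.38   5.72  35.15] after turn [-37.2   13.89  16.9 ] world d [ 0.206   0.3749 -0.0572]
```

```bash
python3 -m inch '[{"tx":-3,"tz":4.4},{"tx":-3,"tz":4.4},{"tx":-3,"tz":4.4},{"tx":-3,"tz":4.4},{"tx":-3,"tz":4.4},{"tx":-3,"tz":4.4},{"tx":-3,"tz":4.4},{"tx":-3.4,"tz":4.4}]' && python3 -m inch '[{"rx":0.085,"ry":0.087,"rz":-0.021},{"rx":0.085,"ry":0.087,"rz":-0.021},{"rx":0.085,"ry":0.087,"rz":-0.021},{"rx":0.085,"ry":0.087,"rz":-0.021},{"rx":0.087,"ry":0.089,"rz":-0.02},{}]'
python3 - <<'E'
from plan import *
p,r=standpose([0.521,-0.207,0.1197],1.0,-0.06)
delta(p,r); print(ctrl.get_state()['joint_pos'])
st,im,d=snap('wrist','w1');W=cloud('wrist',st,d)
for t in ['tray_squares','tray_rolls']:
    for q in ctrl.regions_of('wrist',t)[:2]:
        print(t,q['confidence'],q['rect'])
        from fit import lipfit
        print(lipfit(W[q['pixels']],np.radians(25)))
E
```

```text
t 1.05 rotvec [ 0.427  0.437 -0.104] deg 35.5 shift cm before turn [-24.38   5.72  35.15] after turn [-37.2   13.89  16.9 ] world d [ 0.206   0.3749 -0.0572]
[ 1.01119041  0.38288591  0.04389694  1.59787304 -0.01787883  1.16121861
 -0.04988913]$[0]: bad value
```

View pics/w1.png

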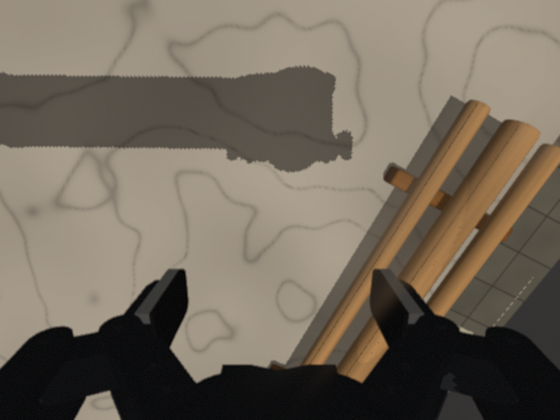

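```bash
python3 -m inch '[{"rx":0,"ry":0,"rz":0,"tx":-3,"ty":0,"tz":4.4,"fingers":1},{"rx":0,"ry":0,"rz":0,"tx":-3,"ty":0,"tz":4.4,"fingers":1},{"rx":0,"ry":0,"rz":0,"tx":-3,"ty":0,"tz":4.4,"fingers":1},{"rx":0,"ry":0,"rz":0,"tx":-3,"ty":0,"tz":4.4,"fingers":1},{"rx":0,"ry":0,"rz":0,"tx":-3,"ty":0,"tz":4.4,"fingers":1},{"rx":0,"ry":0,"rz":0,"tx":-3,"ty":0,"tz":4.4,"fingers":1},{"rx":0,"ry":0,"rz":0,"tx":-3,"ty":0,"tz":4.4,"fingers":1},{"rx":0,"ry":0,"rz":0,"tx":-3.4,"ty":0,"tz":4.4,"fingers":1}]'; python3 -m inch '[{"rx":0.085,"ry":0.087,"rz":-0.021,"tx":0,"ty":0,"tz":0,"fingers":1},{"rx":0.085,"ry":0.087,"rz":-0.021,"tx":0,"ty":0,"tz":0,"fingers":1},{"rx":0.085,"ry":0.087,"rz":-0.021,"tx":0,"ty":0,"tz":0,"fingers":1},{"rx":0.085,"ry":0.087,"rz":-0.021,"tx":0,"ty":0,"tz":0,"fingers":1},{"rx":0.087,"ry":0.089,"rz":-0.02,"tx":0,"ty":0,"tz":0,"fingers":1},{"rx":0,"ry":0,"rz":0,"tx":0,"ty":0,"tz":0,"fingers":1}]'
cat > look.py <<'E'
import sys
from plan import *
from fit import lipfit
f,th,s=sys.argv[1:4]
st,im,d=snap('wrist',f);W=cloud('wrist',st,d)
for t in th.split(','):
    for q in ctrl.regions_of('wrist',t)[:2]:
        print(t,round(q['confidence'],2),np.round(q['rect']),lipfit(W[q['pixels']],np.radians(float(s))))
E
python3 - <<'E'
from plan import *
p,r=standpose([0.521,-0.207,0.1197],1.0,-0.06)
delta(p,r); print(ctrl.get_state()['joint_pos'])
E
python3 look.py w2 tray_squares,tray_rolls 25
```

```text
clock: 2.2
position: [0.4969, -0.2054, 0.2317]
eef_rot: [-0.601, 0.372, -0.373, 0.601]
force: [0.6, -0.1, 0.3]
width: 0.997
clock: 2.95
position: [0.4938, -0.2065, 0.2302]
eef_rot: [-0.386, 0.376, -0.592, 0.599]
force: [0.4, -0.6, -0.4]
width: 0.999
t 2.95 rotvec [ 0.003 -0.    -0.001] deg 0.2 shift cm before turn [ 0.02  5.17 -2.19] after turn [ 0.01  5.16 -2.21] world d [ 0.0018 -0.0005 -0.0561]
[ 0.60632399 -0.03038879 -0.17901624  2.15767819 -0.30634181  0.63779399
 -0.91487366]
tray_squares 0.89 [279. 222.  79. 214.] {'c': array([ 0.5217, -0.2057,  0.1193]), 'size': (190, 60), 'ang': 0.83, 'zlip': np.float64(-0.11234004845050798), 'n': 3919, 'tilt': array([0.12, 0.42])}
tray_rolls 0.89 [412. 222. 112. 214.] {'c': array([ 0.524 , -0.321 ,  0.1192]), 'size': (190, 61), 'ang': 0.85, 'zlip': np.float64(-0.11338511652814179), 'n': 3648, 'tilt': array([0.17, 0.32])}
```

View pics/w2.png

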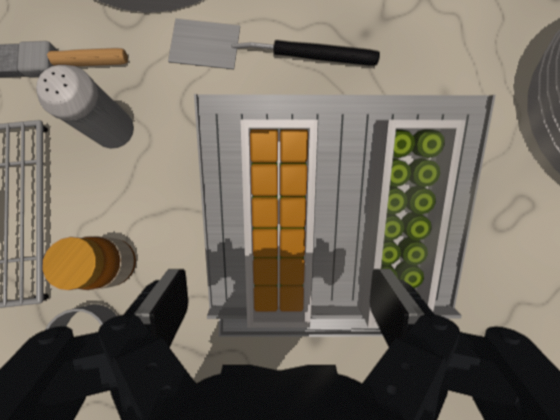

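Run:
```python
from plan import *
for dp in (-.02,.034):
    p,r=standpose([0.5213,-0.2063,0.1194],0.9,dp); delta(p,r)
```

```text
t 3.1 rotvec [-0.     0.004 -0.   ] deg 0.2 shift cm before turn [-0.09  9.24 -2.56] after turn [-0.08  9.24 -2.56] world d [ 0.0158  0.0004 -0.0946]
t 3.1 rotvec [-0.     0.004 -0.   ] deg 0.2 shift cm before turn [-0.09 14.64 -2.57] after turn [-0.08 14.64 -2.56] world d [ 0.0387  0.0004 -0.1435]
```

```bash
python3 -m inch '[{"rx":0,"ry":0,"rz":0,"tx":-0.1,"ty":2,"tz":-1.3,"fingers":1},{"rx":0,"ry":0,"rz":0,"tx":0,"ty":2,"tz":-1.3,"fingers":1},{"rx":0,"ry":0,"rz":0,"tx":0,"ty":3,"tz":0,"fingers":1},{"rx":0,"ry":0,"rz":0,"tx":0,"ty":2,"tz":0,"fingers":1},{"rx":0,"ry":0,"rz":0,"tx":0,"ty":0.2,"tz":0,"fingers":1},{"rx":0,"ry":0,"rz":0,"tx":0,"ty":0,"tz":0,"fingers":1}]'
python3 - <<'E'
from plan import *
p,r=standpose([0.5213,-0.2063,0.1194],0.9,.034); delta(p,r)
E
python3 look.py w3 tray_squares 25
```

```text
clock: 3.85
position: [0.5123, -0.2062, 0.1375]
eef_rot: [-0.385, 0.374, -0.593, 0.6]
force: [-0.2, -0.7, 0.0]
width: 0.999
t 3.85 rotvec [-0.001  0.003 -0.001] deg 0.2 shift cm before turn [0.02 5.43 0.05] after turn [0.01 5.43 0.05] world d [ 0.0234 -0.0001 -0.049 ]
tray_squares 0.79 [279. 219. 123. 302.] {'c': array([ 0.5304, -0.2056,  0.1235]), 'size': (172, 60), 'ang': 0.86, 'zlip': np.float64(-0.11222230366552766), 'n': 8411, 'tilt': array([0.08, 0.45])}
```

View pics/w3.png

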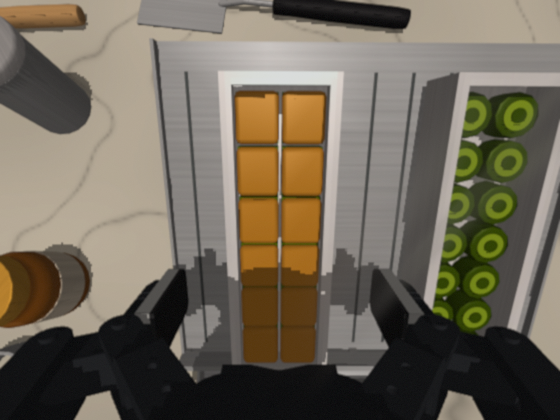

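Tray of squares is centred (col 281) between the open fingers. Descend square to the deck and close.

```bash
python3 -m inch '[{"rx":0,"ry":0,"rz":0,"tx":0,"ty":1.5,"tz":0,"fingers":1},{"rx":0,"ry":0,"rz":0,"tx":0,"ty":1.5,"tz":0,"fingers":1},{"rx":0,"ry":0,"rz":0,"tx":0,"ty":1.5,"tz":0,"fingers":1},{"rx":0,"ry":0,"rz":0,"tx":0,"ty":0.9,"tz":0,"fingers":1},{"rx":0,"ry":0,"rz":0,"tx":0,"ty":0,"tz":0,"fingers":1}]'; python3 -m inch '[{"rx":0,"ry":0,"rz":0,"tx":0,"ty":0,"tz":0,"fingers":0.6},{"rx":0,"ry":0,"rz":0,"tx":0,"ty":0,"tz":0,"fingers":0.6},{"rx":0,"ry":0,"rz":0,"tx":0,"ty":0,"tz":0,"fingers":0.5},{"rx":0,"ry":0,"rz":0,"tx":0,"ty":0,"tz":0,"fingers":0.4},{"rx":0,"ry":0,"rz":0,"tx":0,"ty":0,"tz":0,"fingers":0.3},{"rx":0,"ry":0,"rz":0,"tx":0,"ty":0,"tz":0,"fingers":0}]'; python3 -c "
from plan import *
p,r=standpose([0.5213,-0.2063,0.1194],0.9,.034); delta(p,r)"
```

```text
clock: 4.58
position: [0.5338, -0.2055, 0.0866]
eef_rot: [-0.385, 0.376, -0.592, 0.6]
force: [-0.7, -1.2, -0.7]
width: 1.001
clock: 5.32
position: [0.5342, -0.2064, 0.0886]
eef_rot: [-0.385, 0.374, -0.593, 0.6]
force: [-4.7, 0.8, 5.4]
width: 0.692
t 5.325 rotvec [-0.     0.002  0.   ] deg 0.1 shift cm before turn [-0.    0.06  0.13] after turn [-0.    0.06  0.13] world d [ 0.0015  0.0001 -0.    ]
```

```bash
python3 -m inch '[{"rx":0,"ry":0,"rz":0,"tx":0,"ty":0,"tz":0,"fingers":0},{"rx":0,"ry":0,"rz":0,"tx":0,"ty":-0.5,"tz":0,"fingers":0},{"rx":0,"ry":0,"rz":0,"tx":0,"ty":-1,"tz":0,"fingers":0},{"rx":0,"ry":0,"rz":0,"tx":0,"ty":-1,"tz":0,"fingers":0},{"rx":0,"ry":0,"rz":0,"tx":0,"ty":-1.5,"tz":0,"fingers":0},{"rx":0,"ry":0,"rz":0,"tx":0,"ty":-2,"tz":0,"fingers":0},{"rx":0,"ry":0,"rz":0,"tx":0,"ty":-2,"tz":0,"fingers":0},{"rx":0,"ry":0,"rz":0,"tx":0,"ty":0,"tz":0,"fingers":0}]'; python3 look.py w4 tray_squares 25; python3 -c "
from plan import *
snap('scene','s4')"
```

```text
clock: 6.32
position: [0.5004, -0.2069, 0.1625]
eef_rot: [-0.385, 0.373, -0.594, 0.6]
force: [0.6, 0.4, -2.7]
width: 0.694
tray_squares 0.88 [280. 205. 192. 337.] {'c': array([ 0.5161, -0.2057,  0.2065]), 'size': (128, 61), 'ang': 0.98, 'zlip': np.float64(-0.030955150999601867), 'n': 15597, 'tilt': array([0.19, 0.28])}
```

View pics/w4.png

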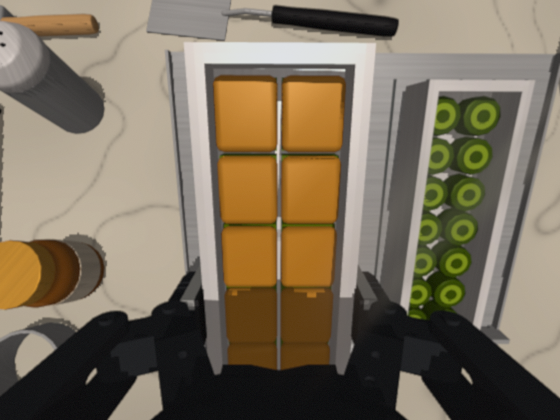

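View pics/s4.png

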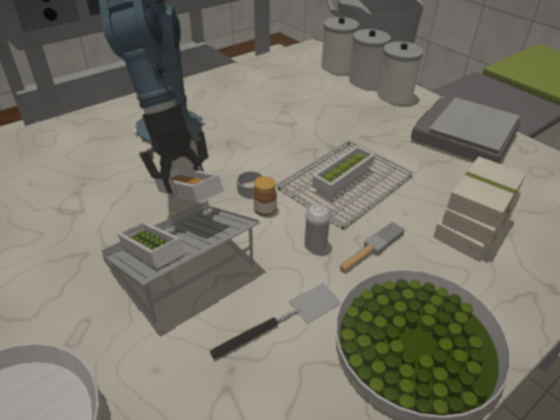

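```bash
cat > hand.py <<'E'
from plan import *
import sys
st,im,d=snap('wrist');W=cloud('wrist',st,d)
q=ctrl.regions_of('wrist',sys.argv[1])[0]
P=W[q['pixels']];P=P[~np.isnan(P[:,0])]
Q=R.from_quat(st['eef_rot']).inv().apply(P-np.array(st['position']))
Q=Q[(Q[:,1]<0)&(abs(Q[:,0])<.05)]
y=Q[:,1];yt=np.percentile(y,3);L=Q[y<yt+.008];L=L[abs(L[:,1]-np.median(L[:,1]))<.004]
print('conf',q['confidence'],'lip y',np.median(L[:,1]).round(4),'far z',np.percentile(L[:,2],99.5).round(4),L[:,2].max().round(4),'x',np.percentile(L[:,0],[1,99]).round(4))
L=L[(L[:,2]<.085)&(L[:,2]>.02)]
for s in (-1,1):
    l=L[L[:,0]*s>0.02]; print(s,'edge fit x(z)',np.polyfit(l[:,2],l[:,0],1).round(4),'lip slope y(z)',np.polyfit(l[:,2],l[:,1],1).round(4))
E
python3 hand.py tray_squares
python3 -c "
from plan import *
p,r=flatpose([.5266,.2530,.20],98.06); delta(p,r)
p,r=flatpose([.5004,-.2069,.1625],0.9); delta(p,r)"
```

```text
conf 0.78 lip y -0.0331 far z 0.0969 0.0972 x [-0.0304  0.0292]
-1 edge fit x(z) [ 0.002  -0.0274] lip slope y(z) [-0.0007 -0.0332]
1 edge fit x(z) [0.0027 0.0259] lip slope y(z) [-0.0003 -0.0328]
t 6.575 rotvec [-0.319 -1.664  0.372] deg 99.4 shift cm before turn [-45.78  -2.48   4.96] after turn [ 9.08 -4.05 45.02] world d [0.0268 0.4585 0.0405]
t 6.575 rotvec [-0.434  0.003  0.006] deg 24.9 shift cm before turn [ 0.14 -0.25  0.18] after turn [ 0.14 -0.3   0.06] world d [ 0.0006 -0.0014  0.003 ]
```

```bash
python3 -m inch '[{"rx":0,"ry":0,"rz":0,"tx":0,"ty":-1.5,"tz":0.7,"fingers":0},{"rx":0,"ry":0,"rz":0,"tx":0,"ty":-2.4,"tz":1.1,"fingers":0},{"rx":0,"ry":0,"rz":0,"tx":0,"ty":-2.4,"tz":1.1,"fingers":0},{"rx":-0.07,"ry":0,"rz":0,"tx":0,"ty":0,"tz":0,"fingers":0},{"rx":-0.12,"ry":0,"rz":0,"tx":0,"ty":0,"tz":0,"fingers":0},{"rx":-0.12,"ry":0,"rz":0,"tx":0,"ty":0,"tz":0,"fingers":0},{"rx":-0.124,"ry":0,"rz":0.006,"tx":0,"ty":0,"tz":0,"fingers":0},{"rx":0,"ry":0,"rz":0,"tx":-1.5,"ty":0,"tz":0,"fingers":0}]'
python3 -m inch '[{"rx":0,"ry":0,"rz":0,"tx":-3,"ty":0,"tz":0,"fingers":0},{"rx":0,"ry":0,"rz":0,"tx":-4,"ty":0,"tz":0,"fingers":0},{"rx":0,"ry":0,"rz":0,"tx":-4,"ty":0,"tz":0,"fingers":0},{"rx":0,"ry":0,"rz":0,"tx":-4,"ty":0,"tz":0,"fingers":0},{"rx":0,"ry":0,"rz":0,"tx":-4,"ty":0,"tz":0,"fingers":0},{"rx":0,"ry":0,"rz":0,"tx":-4,"ty":0,"tz":0,"fingers":0},{"rx":0,"ry":0,"rz":0,"tx":-4,"ty":0,"tz":0,"fingers":0},{"rx":0,"ry":0,"rz":0,"tx":-4,"ty":0,"tz":0,"fingers":0}]'
python3 -m inch '[{"rx":0,"ry":0,"rz":0,"tx":-4,"ty":0,"tz":0,"fingers":0},{"rx":0,"ry":0,"rz":0,"tx":-4,"ty":0,"tz":0,"fingers":0},{"rx":0,"ry":0,"rz":0,"tx":-3,"ty":0,"tz":0,"fingers":0},{"rx":0,"ry":0,"rz":0,"tx":-2,"ty":0,"tz":0,"fingers":0},{"rx":0,"ry":-0.08,"rz":0,"tx":0,"ty":0,"tz":0,"fingers":0},{"rx":0,"ry":-0.15,"rz":0,"tx":0,"ty":0,"tz":0,"fingers":0},{"rx":0,"ry":-0.15,"rz":0,"tx":0,"ty":0,"tz":0,"fingers":0},{"rx":0,"ry":-0.15,"rz":0,"tx":0,"ty":0,"tz":0,"fingers":0}]'
python3 -c "
from plan import *
p,r=flatpose([.5266,.2530,.20],98.06); delta(p,r);print(ctrl.get_state()['joint_pos'])"
```

```text
clock: 7.58
position: [0.502, -0.1907, 0.2288]
eef_rot: [-0.503, 0.495, -0.497, 0.505]
force: [-0.5, 0.5, -2.5]
width: 0.694
clock: 8.57
position: [0.4931, 0.121, 0.2288]
eef_rot: [-0.504, 0.495, -0.496, 0.505]
force: [0.6, -0.2, -3.4]
width: 0.692
clock: 9.57
position: [0.4909, 0.2495, 0.2284]
eef_rot: [-0.617, 0.344, -0.345, 0.617]
force: [-0.3, 0.2, -4.2]
width: 0.687
t 9.575 rotvec [ 0.    -1.159  0.002] deg 66.4 shift cm before turn [1.57 2.85 3.22] after turn [ 3.58  2.84 -0.15] world d [ 0.0357  0.0035 -0.0284]
[ 3.73150319e-04  2.57125602e-01 -6.24743927e-01  1.81699377e+00
  1.67695836e-01  1.11925847e+00 -1.70079693e+00]
```

```bash
python3 -m inch '[{"rx":0,"ry":-0.16,"rz":0,"tx":0,"ty":0,"tz":0,"fingers":0},{"rx":0,"ry":-0.16,"rz":0,"tx":0,"ty":0,"tz":0,"fingers":0},{"rx":0,"ry":-0.16,"rz":0,"tx":0,"ty":0,"tz":0,"fingers":0},{"rx":0,"ry":-0.16,"rz":0,"tx":0,"ty":0,"tz":0,"fingers":0},{"rx":0,"ry":-0.16,"rz":0,"tx":0,"ty":0,"tz":0,"fingers":0},{"rx":0,"ry":-0.16,"rz":0,"tx":0,"ty":0,"tz":0,"fingers":0},{"rx":0,"ry":-0.16,"rz":0,"tx":0,"ty":0,"tz":0,"fingers":0},{"rx":0,"ry":-0.039,"rz":0,"tx":0,"ty":0,"tz":0,"fingers":0}]'
python3 -m inch '[{"rx":0,"ry":0,"rz":0,"tx":1.2,"ty":1,"tz":0,"fingers":0},{"rx":0,"ry":0,"rz":0,"tx":1.2,"ty":2,"tz":0,"fingers":0},{"rx":0,"ry":0,"rz":0,"tx":1.2,"ty":2,"tz":0,"fingers":0},{"rx":0,"ry":0,"rz":0,"tx":0,"ty":2,"tz":0,"fingers":0},{"rx":0,"ry":0,"rz":0,"tx":0,"ty":2,"tz":0,"fingers":0},{"rx":0,"ry":0,"rz":0,"tx":0,"ty":0,"tz":0,"fingers":0}]'
python3 -c "
from plan import *
p,r=flatpose([.5268,.2513,.15],98.06); delta(p,r);print(ctrl.get_state()['joint_pos'])
snap('top','t5');snap('scene','s5')"; python3 hand.py tray_squares
```

```text
clock: 10.58
position: [0.4911, 0.2493, 0.2286]
eef_rot: [0.706, 0.048, -0.047, -0.705]
force: [-0.1, 0.2, -3.2]
width: 0.69
clock: 11.32
position: [0.5259, 0.2531, 0.1367]
eef_rot: [0.707, 0.047, -0.049, -0.704]
force: [-0.6, 0.1, -2.6]
width: 0.691
t 11.325 rotvec [ 0.003 -0.005 -0.003] deg 0.4 shift cm before turn [ 0.06 -1.33 -0.19] after turn [ 0.06 -1.33 -0.19] world d [ 0.0009 -0.0018  0.0133]
[ 0.07163511  0.46780846 -0.72784134  1.81015427  0.36438537  1.00640311
 -0.6674674 ]
conf 0.64 lip y -0.0329 far z 0.0979 0.0982 x [-0.0297  0.0299]
-1 edge fit x(z) [ 0.0018 -0.0266] lip slope y(z) [-0.0003 -0.0329]
1 edge fit x(z) [0.0025 0.0266] lip slope y(z) [ 0.0007 -0.0327]
```

View pics/t5.png

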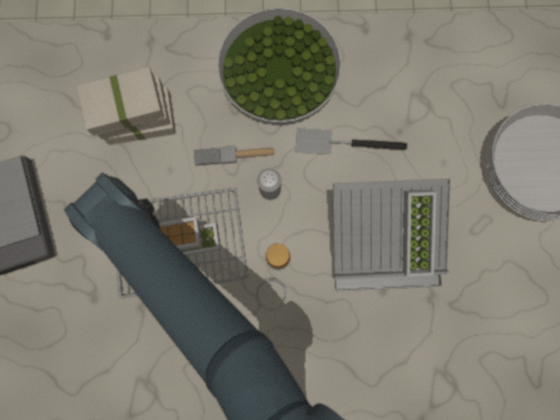

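View pics/s5.png

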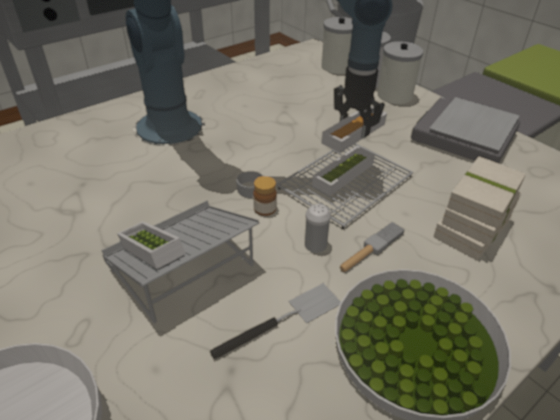

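```bash
cat > rel.py <<'E'
from plan import *
from fit import lipfit
import sys
for n in ['scene','top']:
    st,im,d=snap(n);W=cloud(n,st,d)
    for t in sys.argv[1:]:
        for q in ctrl.regions_of(n,t)[:1]: print(n,t,round(q['confidence'],2),np.round(q['rect']),lipfit(W[q['pixels']],0))
E
python3 rel.py tray_squares tray_bottom
```

```text
scene tray_squares 0.7 [354. 132.  68.  46.] {'c': array([0.5292, 0.2546, 0.1732]), 'size': (192, 65), 'ang': -82.63, 'zlip': np.float64(0.17323014745350584), 'n': 277, 'tilt': array([-0.41,  0.  ])}
scene tray_bottom 0.88 [344. 171.  61.  52.] {'c': array([0.5326, 0.2289, 0.0557]), 'size': (193, 63), 'ang': -81.93, 'zlip': np.float64(0.05571360892958782), 'n': 353, 'tilt': array([0.06, 0.01])}
top tray_squares 0.66 [180. 232.  41.  31.] {'c': array([0.534 , 0.1988, 0.1739]), 'size': (77, 61), 'ang': -82.5, 'zlip': np.float64(0.17386387887314525), 'n': 240, 'tilt': array([-0.34,  0.22])}
top tray_bottom 0.82 [201. 240.  42.  32.] {'c': array([0.5358, 0.1745, 0.0565]), 'size': (83, 59), 'ang': -81.99, 'zlip': np.float64(0.0565108461969992), 'n': 176, 'tilt': array([-0.36, -0.6 ])}
```

```bash
python3 -m inch '[{"rx":0,"ry":-0.01,"rz":0,"tx":0,"ty":1.5,"tz":0,"fingers":0},{"rx":0,"ry":0,"rz":0,"tx":0,"ty":1.5,"tz":0,"fingers":0},{"rx":0,"ry":0,"rz":0,"tx":0,"ty":1.5,"tz":-0.1,"fingers":0},{"rx":0,"ry":0,"rz":0,"tx":0,"ty":1.5,"tz":0,"fingers":0},{"rx":0,"ry":0,"rz":0,"tx":0,"ty":0.7,"tz":0,"fingers":0},{"rx":0,"ry":0,"rz":0,"tx":0,"ty":0,"tz":0,"fingers":0}]'
python3 rel.py tray_squares tray_bottom; python3 -c "
from plan import *
snap('scene','s6');print(ctrl.get_state()['position'],ctrl.get_state()['force'])"
```

```text
clock: 12.58
position: [0.528, 0.2529, 0.0715]
eef_rot: [0.706, 0.052, -0.051, -0.705]
force: [0.9, 0.3, -2.0]
width: 0.691
scene tray_squares 0.95 [349. 155.  63.  45.] {'c': array([0.5292, 0.2546, 0.1041]), 'size': (195, 62), 'ang': -82.53, 'zlip': np.float64(0.10407602343944344), 'n': 232, 'tilt': array([-0.43, -0.11])}
scene tray_bottom 0.85 [345. 175.  61.  44.] {'c': array([0.5337, 0.2263, 0.0554]), 'size': (191, 62), 'ang': -82.14, 'zlip': np.float64(0.055402758226967275), 'n': 252, 'tilt': array([-0.23, -0.08])}
top tray_squares 0.66 [163. 240.  85.  44.] {'c': array([0.527 , 0.2527, 0.1064]), 'size': (188, 61), 'ang': -82.04, 'zlip': np.float64(0.10638463519372165), 'n': 190, 'tilt': array([-0.34, -0.25])}
top tray_bottom 0.66 [208. 240.  26.  31.] {'c': array([0.5387, 0.1608, 0.0567]), 'size': (60, 55), 'ang': 7.04, 'zlip': np.float64(0.056674019947215215), 'n': 137, 'tilt': array([-0.15, -1.98])}
[0.52894548 0.2532648  0.07298445] [-0.37491734 -0.75966242 -3.14844654]
```

View pics/s6.png

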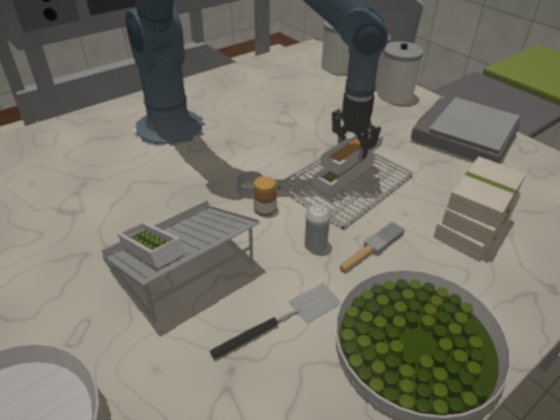

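```bash
python3 -m inch '[{"rx":0,"ry":0,"rz":0,"tx":-0.1,"ty":0.5,"tz":0,"fingers":0},{"rx":0,"ry":0,"rz":0,"tx":0,"ty":0.4,"tz":0,"fingers":0},{"rx":0,"ry":0,"rz":0,"tx":0,"ty":0.2,"tz":0,"fingers":0},{"rx":0,"ry":0,"rz":0,"tx":0,"ty":0.1,"tz":0,"fingers":0},{"rx":0,"ry":0,"rz":0,"tx":0,"ty":0,"tz":0,"fingers":0}]'; python3 -m inch '[{"rx":0,"ry":0,"rz":0,"tx":0,"ty":0.1,"tz":0,"fingers":0},{"rx":0,"ry":0,"rz":0,"tx":0,"ty":0.1,"tz":0,"fingers":0},{"rx":0,"ry":0,"rz":0,"tx":0,"ty":0,"tz":0,"fingers":0}]';python3 rel.py tray_squares tray_bottom
```

```text
clock: 13.55
position: [0.5275, 0.2529, 0.0603]
eef_rot: [0.706, 0.052, -0.051, -0.705]
force: [-0.1, 0.4, -2.8]
width: 0.692
clock: 13.92
position: [0.5275, 0.2528, 0.0583]
eef_rot: [0.706, 0.052, -0.051, -0.705]
force: [-0.2, -0.6, -3.3]
width: 0.691
scene tray_squares 0.6 [349. 157.  64.  45.] {'c': array([0.528 , 0.2537, 0.0908]), 'size': (192, 64), 'ang': -81.82, 'zlip': np.float64(0.09081671188480878), 'n': 246, 'tilt': array([-0.53,  0.06])}
scene tray_bottom 0.69 [344. 176.  62.  43.] {'c': array([0.5326, 0.2262, 0.0552]), 'size': (187, 64), 'ang': -82.25, 'zlip': np.float64(0.055215450687418066), 'n': 178, 'tilt': array([-0.4 , -0.22])}
top tray_squares 0.93 [163. 243.  87.  39.] {'c': array([0.5254, 0.2535, 0.092 ]), 'size': (191, 61), 'ang': -81.79, 'zlip': np.float64(0.09197481200727986), 'n': 193, 'tilt': array([-0.68, -0.22])}
top tray_bottom 0.56 [214. 241.  13.  25.] {'c': array([0.5393, 0.1463, 0.0565]), 'size': (58, 26), 'ang': 7.39, 'zlip': np.float64(0.056526387216868645), 'n': 97, 'tilt': array([ 0.31, -0.32])}
```

```bash
python3 -m inch '[{"rx":0,"ry":0,"rz":0,"tx":0,"ty":0.1,"tz":0,"fingers":0},{"rx":0,"ry":0,"rz":0,"tx":0,"ty":0,"tz":0,"fingers":0}]'; python3 -m inch '[{"rx":0,"ry":0,"rz":0,"tx":0,"ty":0.05,"tz":0,"fingers":0},{"rx":0,"ry":0,"rz":0,"tx":0,"ty":0,"tz":0,"fingers":0}]'; python3 -m inch '[{"rx":0,"ry":0,"rz":0,"tx":0,"ty":0.05,"tz":0,"fingers":0},{"rx":0,"ry":0,"rz":0,"tx":0,"ty":0,"tz":0,"fingers":0}]'
```

```text
clock: 14.48
position: [0.5276, 0.2529, 0.0574]
eef_rot: [0.706, 0.052, -0.05, -0.705]
force: [-0.0, 0.3, -3.3]
width: 0.697
clock: 14.72
position: [0.5277, 0.253, 0.0572]
eef_rot: [0.706, 0.052, -0.05, -0.705]
force: [-0.5, 0.1, -1.4]
width: 0.698
clock: 14.98
position: [0.5278, 0.2529, 0.0571]
eef_rot: [0.706, 0.052, -0.05, -0.705]
force: [-2.6, -1.5, 4.7]
width: 0.692
```

```bash
python3 -m inch '[{"rx":0,"ry":0,"rz":0,"tx":0,"ty":0,"tz":0,"fingers":0.75},{"rx":0,"ry":0,"rz":0,"tx":0,"ty":0,"tz":0,"fingers":0.85},{"rx":0,"ry":0,"rz":0,"tx":0,"ty":0,"tz":0,"fingers":1},{"rx":0,"ry":0,"rz":0,"tx":0,"ty":0,"tz":0,"fingers":1},{"rx":0,"ry":0,"rz":0,"tx":0,"ty":0,"tz":0,"fingers":1}]'; python3 rel.py tray_squares tray_bottom; python3 -c "
from plan import *
snap('wrist','w7');print(ctrl.get_state()['position'],ctrl.get_state()['force'])"
```

```text
clock: 15.6
position: [0.5276, 0.2529, 0.0563]
eef_rot: [0.706, 0.052, -0.05, -0.705]
force: [-0.6, 0.5, -0.1]
width: 1.001
scene tray_squares 0.8 [350. 159.  66.  44.] {'c': array([0.5341, 0.2524, 0.0896]), 'size': (188, 77), 'ang': -80.31, 'zlip': np.float64(0.08961430615881594), 'n': 251, 'tilt': array([-0.15,  0.09])}
scene tray_bottom 0.58 [344. 177.  62.  41.] {'c': array([0.5356, 0.2235, 0.0541]), 'size': (184, 61), 'ang': -83.32, 'zlip': np.float64(0.054107423025635315), 'n': 146, 'tilt': array([-0.53, -1.06])}
top tray_squares 0.79 [165. 243.  89.  42.] {'c': array([0.5256, 0.2533, 0.0902]), 'size': (191, 61), 'ang': -81.79, 'zlip': np.float64(0.09023415220840647), 'n': 212, 'tilt': array([0.04, 0.01])}
top tray_bottom 0.69 [214. 239.  13.  28.] {'c': array([0.5407, 0.1461, 0.0562]), 'size': (61, 25), 'ang': 7.47, 'zlip': np.float64(0.05616035685247289), 'n': 108, 'tilt': array([ 1.17, -2.29])}
[0.52757181 0.25288087 0.05638813] [ 0.23817578  0.42654309 -0.83145736]
```

View pics/w7.png

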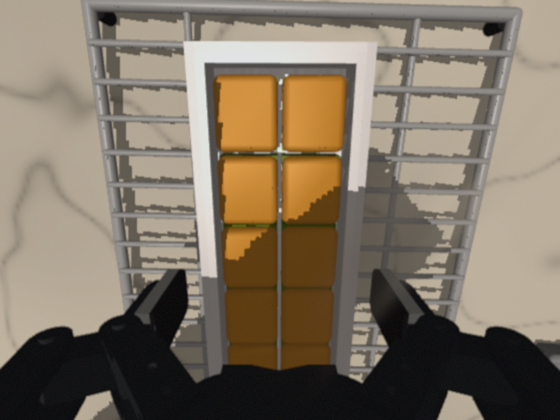

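```bash
python3 -m inch '[{"rx":0,"ry":0,"rz":0,"tx":0,"ty":-1,"tz":0,"fingers":1},{"rx":0,"ry":0,"rz":0,"tx":0,"ty":-2,"tz":0,"fingers":1},{"rx":0,"ry":0,"rz":0,"tx":0,"ty":-3,"tz":0,"fingers":1},{"rx":0,"ry":0,"rz":0,"tx":0,"ty":-4,"tz":0,"fingers":1},{"rx":0,"ry":0,"rz":0,"tx":0,"ty":-4,"tz":0,"fingers":1},{"rx":0,"ry":0,"rz":0,"tx":0,"ty":-3.3,"tz":0,"fingers":1},{"rx":0,"ry":0,"rz":0,"tx":-0.8,"ty":0,"tz":-4,"fingers":1},{"rx":0,"ry":0,"rz":0,"tx":-0.8,"ty":0,"tz":-4,"fingers":1}]'
python3 -m inch '[{"rx":0,"ry":0,"rz":0,"tx":-0.8,"ty":0,"tz":-4,"fingers":1},{"rx":0,"ry":0,"rz":0,"tx":-0.8,"ty":0,"tz":-4,"fingers":1},{"rx":0,"ry":0,"rz":0,"tx":-0.8,"ty":0,"tz":-4,"fingers":1},{"rx":0,"ry":0,"rz":0,"tx":-0.8,"ty":0,"tz":-4,"fingers":1},{"rx":0,"ry":0,"rz":0,"tx":-0.8,"ty":0,"tz":-4,"fingers":1},{"rx":0,"ry":0,"rz":0,"tx":-0.8,"ty":0,"tz":-4,"fingers":1},{"rx":0,"ry":0,"rz":0,"tx":-0.8,"ty":0,"tz":-4,"fingers":1},{"rx":0,"ry":0,"rz":0,"tx":-0.8,"ty":0,"tz":-4,"fingers":1}]'
python3 -c "
from plan import *
p,r=standpose([.523,-.3223,.1195],.9,-.06); delta(p,r);print(ctrl.get_state()['joint_pos'])"; python3 rel.py tray_squares tray_bottom
```

```text
clock: 16.95
position: [0.5233, 0.172, 0.2321]
eef_rot: [0.705, 0.054, -0.05, -0.705]
force: [-0.3, -0.7, -0.3]
width: 1.0
clock: 17.95
position: [0.5062, -0.1551, 0.2317]
eef_rot: [0.706, 0.053, -0.05, -0.704]
force: [0.9, -0.1, 0.9]
width: 1.001
t 17.95 rotvec [ 0.318  1.672 -0.37 ] deg 99.8 shift cm before turn [ -3.3    5.81 -16.4 ] after turn [16.66  4.88 -3.48] world d [-0.0086 -0.1672 -0.0578]
[ 0.75064953  0.20040866 -0.58878382  1.86585604  0.12536562  1.10661286
  0.26130312]
scene tray_squares 0.98 [350. 157.  63.  55.] {'c': array([0.5285, 0.254 , 0.0896]), 'size': (193, 64), 'ang': -81.17, 'zlip': np.float64(0.0896289146930106), 'n': 391, 'tilt': array([-0.36,  0.1 ])}
scene tray_bottom 0.7 [344. 176.  61.  38.] {'c': array([0.5357, 0.2264, 0.0539]), 'size': (191, 61), 'ang': -83.82, 'zlip': np.float64(0.05391832975284361), 'n': 163, 'tilt': array([-0.89, -0.71])}
top tray_squares 0.79 [164. 242.  87.  37.] {'c': array([0.5253, 0.2537, 0.0905]), 'size': (191, 61), 'ang': -81.71, 'zlip': np.float64(0.09050110068019246), 'n': 593, 'tilt': array([ 0.04, -0.18])}
top tray_bottom 0.8 [181. 246.  80.  40.] {'c': array([0.534 , 0.1925, 0.0567]), 'size': (119, 60), 'ang': -81.86, 'zlip': np.float64(0.05669458226201396), 'n': 118, 'tilt': array([-0.22, -1.17])}
```

```bash
python3 -m inch '[{"rx":0,"ry":0,"rz":0,"tx":-0.8,"ty":0,"tz":-4.1,"fingers":1},{"rx":0,"ry":0,"rz":0,"tx":-0.8,"ty":0,"tz":-4.1,"fingers":1},{"rx":0,"ry":0,"rz":0,"tx":-0.8,"ty":0,"tz":-4.1,"fingers":1},{"rx":0,"ry":0,"rz":0,"tx":-0.9,"ty":0,"tz":-4.1,"fingers":1},{"rx":0.029,"ry":0.152,"rz":-0.0336,"tx":0,"ty":0,"tz":0,"fingers":1},{"rx":0.029,"ry":0.152,"rz":-0.0336,"tx":0,"ty":0,"tz":0,"fingers":1},{"rx":0.029,"ry":0.152,"rz":-0.0336,"tx":0,"ty":0,"tz":0,"fingers":1},{"rx":0.029,"ry":0.152,"rz":-0.0336,"tx":0,"ty":0,"tz":0,"fingers":1}]'
python3 -m inch '[{"rx":0.029,"ry":0.152,"rz":-0.0336,"tx":0,"ty":0,"tz":0,"fingers":1},{"rx":0.029,"ry":0.152,"rz":-0.0336,"tx":0,"ty":0,"tz":0,"fingers":1},{"rx":0.029,"ry":0.152,"rz":-0.0336,"tx":0,"ty":0,"tz":0,"fingers":1},{"rx":0.029,"ry":0.152,"rz":-0.0336,"tx":0,"ty":0,"tz":0,"fingers":1},{"rx":0.029,"ry":0.152,"rz":-0.0336,"tx":0,"ty":0,"tz":0,"fingers":1},{"rx":0.029,"ry":0.152,"rz":-0.0336,"tx":0,"ty":0,"tz":0,"fingers":1},{"rx":0.029,"ry":0.152,"rz":-0.0336,"tx":0,"ty":0,"tz":0,"fingers":1},{"rx":0,"ry":0,"rz":0,"tx":0,"ty":0,"tz":0,"fingers":1}]'
python3 look.py w8 tray_rolls 25
python3 -c "
from plan import *
p,r=standpose([.523,-.3223,.1195],.9,-.02); delta(p,r);print(ctrl.get_state()['joint_pos'])"
```

```text
clock: 19.25
position: [0.4982, -0.319, 0.2304]
eef_rot: [-0.641, 0.117, -0.207, 0.729]
force: [-0.0, -0.1, -0.2]
width: 0.999
clock: 20.25
position: [0.4973, -0.3184, 0.2298]
eef_rot: [-0.386, 0.376, -0.591, 0.601]
force: [0.1, -0.7, -0.2]
width: 1.0
tray_rolls 0.6 [282. 225.  84. 214.] {'c': array([ 0.5236, -0.3211,  0.1194]), 'size': (190, 60), 'ang': 0.92, 'zlip': np.float64(-0.11310524012915955), 'n': 3928, 'tilt': array([0.12, 0.48])}
t 20.35 rotvec [ 0.002  0.003 -0.003] deg 0.3 shift cm before turn [ 0.22  9.12 -2.39] after turn [ 0.2   9.12 -2.41] world d [ 0.0168 -0.0024 -0.0928]
[ 0.95664028  0.11967628 -0.33433734  2.00522391 -0.3380227   0.69656451
 -0.69480025]
```

View pics/w8.png

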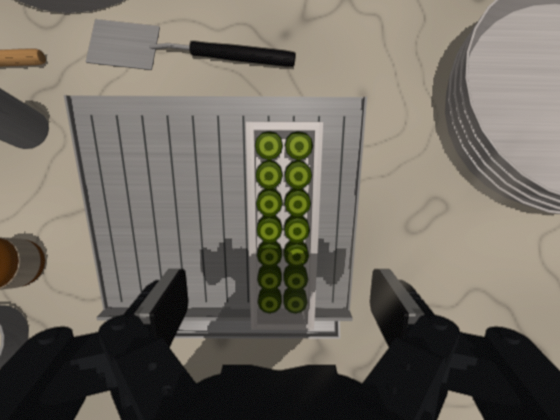

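```bash
python3 -m inch '[{"rx":0,"ry":0,"rz":0,"tx":0.15,"ty":2,"tz":-1.1,"fingers":1},{"rx":0,"ry":0,"rz":0,"tx":0,"ty":3,"tz":-1.1,"fingers":1},{"rx":0,"ry":0,"rz":0,"tx":0,"ty":3,"tz":0,"fingers":1},{"rx":0,"ry":0,"rz":0,"tx":0,"ty":1.1,"tz":0,"fingers":1},{"rx":0,"ry":0,"rz":0,"tx":0,"ty":0,"tz":0,"fingers":1}]'; python3 look.py w9 tray_rolls 25; python3 -c "
from plan import *
p,r=standpose([.5243,-.3217,.1194],.9,.034); delta(p,r)"
```

```text
clock: 20.98
position: [0.5158, -0.3225, 0.1379]
eef_rot: [-0.385, 0.377, -0.592, 0.6]
force: [-0.3, -0.9, -0.3]
width: 0.999
tray_rolls 0.8 [277. 221. 129. 304.] {'c': array([ 0.5328, -0.321 ,  0.1237]), 'size': (171, 60), 'ang': 0.88, 'zlip': np.float64(-0.11304212169179625), 'n': 8140, 'tilt': array([0.05, 0.39])}
t 21.075 rotvec [ 0.001 -0.001 -0.001] deg 0.1 shift cm before turn [-0.18  5.56 -0.08] after turn [-0.19  5.56 -0.08] world d [ 0.0227  0.0019 -0.0507]
```

View pics/w9.png

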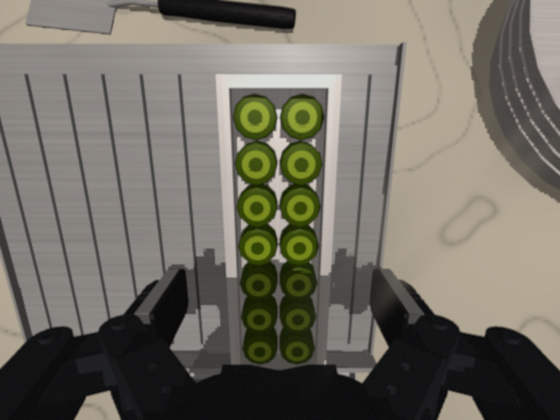

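Rolls tray is centred (col ~279) between the fingers. Descend and grip.

```bash
python3 -m inch '[{"rx":0,"ry":0,"rz":0,"tx":-0.1,"ty":1.5,"tz":0,"fingers":1},{"rx":0,"ry":0,"rz":0,"tx":0,"ty":1.5,"tz":0,"fingers":1},{"rx":0,"ry":0,"rz":0,"tx":0,"ty":1.5,"tz":0,"fingers":1},{"rx":0,"ry":0,"rz":0,"tx":0,"ty":0.9,"tz":0,"fingers":1},{"rx":0,"ry":0,"rz":0,"tx":0,"ty":0,"tz":0,"fingers":1}]'; python3 -m inch '[{"rx":0,"ry":0,"rz":0,"tx":0,"ty":0,"tz":0,"fingers":0.6},{"rx":0,"ry":0,"rz":0,"tx":0,"ty":0,"tz":0,"fingers":0.6},{"rx":0,"ry":0,"rz":0,"tx":0,"ty":0,"tz":0,"fingers":0.5},{"rx":0,"ry":0,"rz":0,"tx":0,"ty":0,"tz":0,"fingers":0.4},{"rx":0,"ry":0,"rz":0,"tx":0,"ty":0,"tz":0,"fingers":0.3},{"rx":0,"ry":0,"rz":0,"tx":0,"ty":0,"tz":0,"fingers":0},{"rx":0,"ry":0,"rz":0,"tx":0,"ty":0,"tz":0,"fingers":0}]'; python3 -m inch '[{"rx":0,"ry":0,"rz":0,"tx":0,"ty":-0.5,"tz":0,"fingers":0},{"rx":0,"ry":0,"rz":0,"tx":0,"ty":-1,"tz":0,"fingers":0},{"rx":0,"ry":0,"rz":0,"tx":0,"ty":-1,"tz":0,"fingers":0},{"rx":0,"ry":0,"rz":0,"tx":0,"ty":-1.5,"tz":0,"fingers":0},{"rx":0,"ry":0,"rz":0,"tx":0,"ty":-2,"tz":0,"fingers":0},{"rx":0,"ry":0,"rz":0,"tx":0,"ty":-2,"tz":0,"fingers":0},{"rx":0,"ry":0,"rz":0,"tx":0,"ty":0,"tz":0,"fingers":0}]'; python3 hand.py tray_rolls;python3 -c "
from plan import *
snap('scene','s10')"
```

```text
clock: 21.7
position: [0.5377, -0.3211, 0.0878]
eef_rot: [-0.385, 0.377, -0.592, 0.599]
force: [-0.1, 1.0, 0.1]
width: 0.997
clock: 22.58
position: [0.5378, -0.3224, 0.0898]
eef_rot: [-0.384, 0.376, -0.593, 0.599]
force: [-2.8, 0.7, 6.4]
width: 0.691
clock: 23.45
position: [0.5042, -0.3235, 0.1639]
eef_rot: [-0.384, 0.375, -0.594, 0.599]
force: [1.1, -0.9, -3.2]
width: 0.692
conf 0.92 lip y -0.0329 far z 0.0945 0.0949 x [-0.0305  0.029 ]
-1 edge fit x(z) [-0.0006 -0.0274] lip slope y(z) [-0.0032 -0.0328]
1 edge fit x(z) [-0.0006  0.0259] lip slope y(z) [-0.0023 -0.0325]
```

View pics/s10.png

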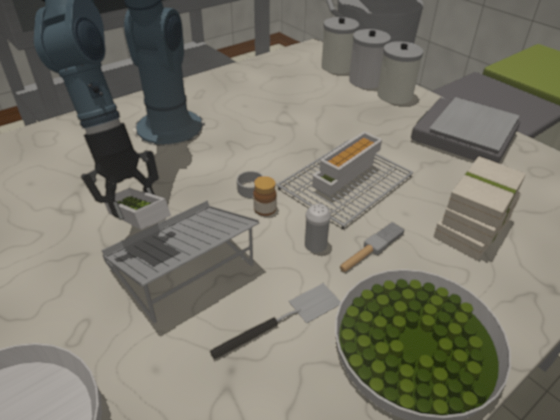

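```bash
python3 -m inch '[{"rx":0,"ry":0,"rz":0,"tx":0,"ty":-1.5,"tz":0.7,"fingers":0},{"rx":0,"ry":0,"rz":0,"tx":0,"ty":-2.4,"tz":1.1,"fingers":0},{"rx":0,"ry":0,"rz":0,"tx":0,"ty":-2.4,"tz":1.1,"fingers":0},{"rx":-0.07,"ry":0,"rz":0,"tx":0,"ty":0,"tz":0,"fingers":0},{"rx":-0.12,"ry":0,"rz":0,"tx":0,"ty":0,"tz":0,"fingers":0},{"rx":-0.12,"ry":0,"rz":0,"tx":0,"ty":0,"tz":0,"fingers":0},{"rx":-0.127,"ry":0,"rz":0.003,"tx":0,"ty":0,"tz":0,"fingers":0},{"rx":0,"ry":0,"rz":0,"tx":-1.5,"ty":0,"tz":0,"fingers":0}]'
python3 -m inch '[{"rx":0,"ry":0,"rz":0,"tx":-3,"ty":0,"tz":0,"fingers":0},{"rx":0,"ry":0,"rz":0,"tx":-4,"ty":0,"tz":0,"fingers":0},{"rx":0,"ry":0,"rz":0,"tx":-4,"ty":0,"tz":0,"fingers":0},{"rx":0,"ry":0,"rz":0,"tx":-4,"ty":0,"tz":0,"fingers":0},{"rx":0,"ry":0,"rz":0,"tx":-4,"ty":0,"tz":0,"fingers":0},{"rx":0,"ry":0,"rz":0,"tx":-4,"ty":0,"tz":0,"fingers":0},{"rx":0,"ry":0,"rz":0,"tx":-4,"ty":0,"tz":0,"fingers":0},{"rx":0,"ry":0,"rz":0,"tx":-4,"ty":0,"tz":0,"fingers":0}]'
python3 -c "
from plan import *
p,r=flatpose([.5309,.2298,.15],98.25); delta(p,r);print(ctrl.get_state()['joint_pos'])"
```

```text
clock: 24.6
position: [0.5069, -0.3064, 0.2314]
eef_rot: [0.504, -0.496, 0.497, -0.503]
force: [0.3, 1.6, -3.5]
width: 0.691
clock: 25.6
position: [0.4985, 0.005, 0.2309]
eef_rot: [0.504, -0.497, 0.497, -0.503]
force: [-0.1, -0.0, -2.8]
width: 0.692
t 25.6 rotvec [ 0.002 -1.701  0.   ] deg 97.5 shift cm before turn [-22.45   8.06   3.55] after turn [ 6.43  8.09 21.78] world d [ 0.0324  0.2248 -0.0809]
[ 0.39698431  0.13206261 -0.5225261   1.93258924  0.07524633  1.09679913
 -1.71358321]
```

```bash
python3 -m inch '[{"rx":0,"ry":0,"rz":0,"tx":-4,"ty":0,"tz":0.6,"fingers":0},{"rx":0,"ry":0,"rz":0,"tx":-4,"ty":0,"tz":0.6,"fingers":0},{"rx":0,"ry":0,"rz":0,"tx":-4,"ty":0,"tz":0.6,"fingers":0},{"rx":0,"ry":0,"rz":0,"tx":-4,"ty":0,"tz":0.6,"fingers":0},{"rx":0,"ry":0,"rz":0,"tx":-4,"ty":0,"tz":0.6,"fingers":0},{"rx":0,"ry":-0.04,"rz":0,"tx":-2.4,"ty":0,"tz":0.5,"fingers":0},{"rx":0,"ry":-0.15,"rz":0,"tx":0,"ty":0,"tz":0,"fingers":0},{"rx":0,"ry":-0.16,"rz":0,"tx":0,"ty":0,"tz":0,"fingers":0}]'
python3 -m inch '[{"rx":0,"ry":-0.17,"rz":0,"tx":0,"ty":0,"tz":0,"fingers":0},{"rx":0,"ry":-0.17,"rz":0,"tx":0,"ty":0,"tz":0,"fingers":0},{"rx":0,"ry":-0.17,"rz":0,"tx":0,"ty":0,"tz":0,"fingers":0},{"rx":0,"ry":-0.17,"rz":0,"tx":0,"ty":0,"tz":0,"fingers":0},{"rx":0,"ry":-0.17,"rz":0,"tx":0,"ty":0,"tz":0,"fingers":0},{"rx":0,"ry":-0.17,"rz":0,"tx":0,"ty":0,"tz":0,"fingers":0},{"rx":0,"ry":-0.17,"rz":0,"tx":0,"ty":0,"tz":0,"fingers":0},{"rx":0,"ry":-0.16,"rz":0,"tx":0,"ty":0,"tz":0,"fingers":0}]'
python3 -c "
from plan import *
p,r=flatpose([.5309,.2298,.15],98.25); delta(p,r);print(ctrl.get_state()['joint_pos'])"
```

```text
clock: 26.6
position: [0.5311, 0.2273, 0.2301]
eef_rot: [0.585, -0.4, 0.399, -0.582]
force: [-0.1, -0.1, -4.0]
width: 0.69
clock: 27.6
position: [0.5314, 0.2263, 0.23]
eef_rot: [0.706, 0.051, -0.053, -0.704]
force: [0.3, 0.5, -3.3]
width: 0.691
t 27.6 rotvec [ 0.002  0.004 -0.003] deg 0.3 shift cm before turn [0.03 8.   0.37] after turn [0.   8.   0.35] world d [-0.0005  0.0035 -0.08  ]
[ 0.28867992  0.39977791 -0.93705133  1.73935837  0.34660176  1.18298837
 -0.59783408]
```

```bash
python3 -m inch '[{"rx":0,"ry":0.004,"rz":0,"tx":0,"ty":2,"tz":0.35,"fingers":0},{"rx":0,"ry":0,"rz":0,"tx":0,"ty":3,"tz":0,"fingers":0},{"rx":0,"ry":0,"rz":0,"tx":0,"ty":3,"tz":0,"fingers":0},{"rx":0,"ry":0,"rz":0,"tx":0,"ty":2.5,"tz":0,"fingers":0},{"rx":0,"ry":0,"rz":0,"tx":0,"ty":1,"tz":0,"fingers":0},{"rx":0,"ry":0,"rz":0,"tx":0,"ty":0,"tz":0,"fingers":0}]'; python3 rel.py tray_rolls tray_squares; python3 hand.py tray_rolls; python3 -c "
from plan import *
snap('top','t11')
snap('scene','s11')
p,r=flatpose([.5309,.2298,.091],98.25); delta(p,r)"
```

```text
clock: 28.35
position: [0.5298, 0.2304, 0.114]
eef_rot: [0.706, 0.047, -0.05, -0.705]
force: [0.7, -0.6, -4.0]
width: 0.693
scene tray_rolls 0.73 [347. 145.  64.  37.] {'c': array([0.5316, 0.2265, 0.1461]), 'size': (187, 62), 'ang': -82.54, 'zlip': np.float64(0.14608392174295648), 'n': 267, 'tilt': array([-0.78,  0.01])}
scene tray_squares 0.64 [351. 157.  64.  46.] {'c': array([0.5489, 0.2521, 0.0896]), 'size': (198, 59), 'ang': 86.7, 'zlip': np.float64(0.08956457808011675), 'n': 211, 'tilt': array([1.36, 0.13])}
top tray_rolls 0.66 [168. 239.  90.  45.] {'c': array([0.4717, 0.1066, 0.5311]), 'size': (15, 1), 'ang': 51.61, 'zlip': np.float64(0.5310956472239955), 'n': 6, 'tilt': array([-278.79,  201.49])}
top tray_squares 0.69 [127. 255.  16.  16.] {'c': array([0.4946, 0.3363, 0.0907]), 'size': (47, 23), 'ang': 47.54, 'zlip': np.float64(0.09069411904510183), 'n': 67, 'tilt': array([0.12, 0.34])}
conf 0.68 lip y -0.0328 far z 0.0957 0.096 x [-0.0298  0.0297]
-1 edge fit x(z) [-0.0012 -0.0266] lip slope y(z) [-0.0015 -0.0327]
1 edge fit x(z) [-0.0008  0.0266] lip slope y(z) [-0.0011 -0.0324]
t 28.85 rotvec [ 0.001 -0.005 -0.002] deg 0.3 shift cm before turn [-0.01  2.45 -0.12] after turn [-0.02  2.45 -0.12] world d [ 0.     -0.0012 -0.0245]
```

View pics/s11.png

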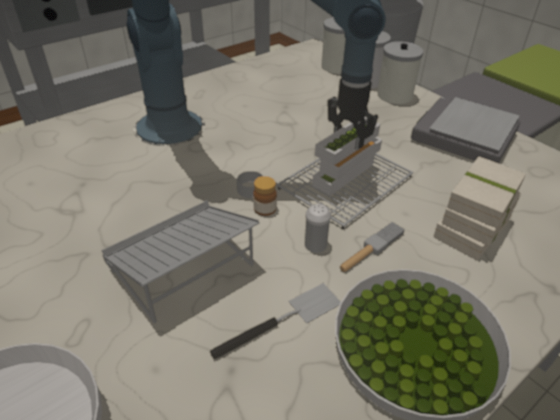

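View pics/t11.png

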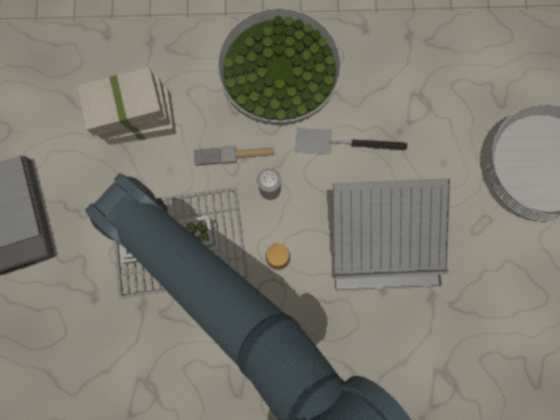

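```bash
cat > below.py <<'E'
from plan import *
st,im,d=snap('wrist','w12');W=cloud('wrist',st,d)
Q=(R.from_quat(st['eef_rot']).inv().apply((W-np.array(st['position'])).reshape(-1,3))).reshape(W.shape)
z=W[...,2]
for lo,hi in [(.085,.096),(st['position'][2]+.028,st['position'][2]+.038)]:
    m=(z>lo)&(z<hi)&(abs(Q[...,0])<.05)&(Q[...,2]>.03)&(Q[...,2]<.14)
    L=Q[m]; 
    if len(L)==0: print('none');continue
    print(len(L),'y',np.median(L[:,1]).round(4),'z max',np.percentile(L[:,2],99).round(4),'x at far end',np.percentile(L[L[:,2]>np.percentile(L[:,2],99)-.006][:,0],[1,99]).round(4))
E
python3 below.py
```

```text
2503 y 0.0253 z max 0.1202 x at far end [-0.0298  0.0289]
11087 y -0.0328 z max 0.0956 x at far end [-0.0294  0.0292]
```

View pics/w12.png

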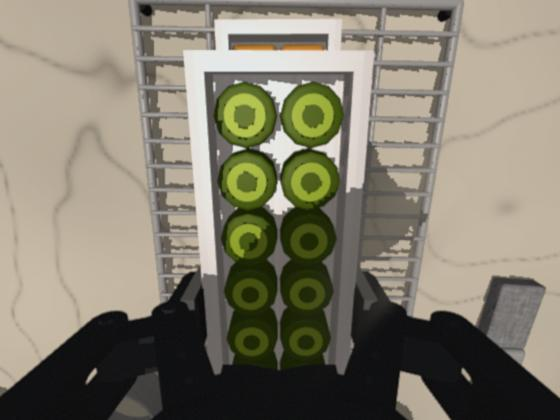

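```bash
python3 -m inch '[{"rx":0,"ry":-0.003,"rz":0,"tx":0,"ty":0.8,"tz":0,"fingers":0},{"rx":0,"ry":0,"rz":0,"tx":0,"ty":0.7,"tz":0,"fingers":0},{"rx":0,"ry":0,"rz":0,"tx":0,"ty":0.4,"tz":0,"fingers":0},{"rx":0,"ry":0,"rz":0,"tx":0,"ty":0.1,"tz":0,"fingers":0},{"rx":0,"ry":0,"rz":0,"tx":0,"ty":0,"tz":0,"fingers":0}]'; python3 below.py
```

```text
clock: 29.52
position: [0.5306, 0.231, 0.0951]
eef_rot: [0.706, 0.049, -0.051, -0.705]
force: [0.2, 0.6, -3.9]
width: 0.692
4114 y 0.0047 z max 0.12 x at far end [-0.0292  0.0294]
11089 y -0.0328 z max 0.0956 x at far end [-0.0295  0.0293]
```

```bash
python3 -m inch '[{"rx":0,"ry":0,"rz":0,"tx":0,"ty":0.1,"tz":0,"fingers":0},{"rx":0,"ry":0,"rz":0,"tx":0,"ty":0.1,"tz":0,"fingers":0},{"rx":0,"ry":0,"rz":0,"tx":0,"ty":0,"tz":0,"fingers":0}]'; python3 -m inch '[{"rx":0,"ry":0,"rz":0,"tx":0,"ty":0.1,"tz":0,"fingers":0},{"rx":0,"ry":0,"rz":0,"tx":0,"ty":0,"tz":0,"fingers":0}]'; python3 -m inch '[{"rx":0,"ry":0,"rz":0,"tx":0,"ty":0.05,"tz":0,"fingers":0},{"rx":0,"ry":0,"rz":0,"tx":0,"ty":0,"tz":0,"fingers":0}]'; python3 below.py
```

```text
clock: 29.95
position: [0.5306, 0.2309, 0.0931]
eef_rot: [0.706, 0.049, -0.051, -0.705]
force: [-0.1, -0.2, -2.9]
width: 0.692
clock: 30.2
position: [0.5305, 0.2309, 0.0921]
eef_rot: [0.706, 0.049, -0.051, -0.705]
force: [0.1, 0.8, -3.2]
width: 0.69
clock: 30.45
position: [0.5306, 0.231, 0.0917]
eef_rot: [0.706, 0.049, -0.051, -0.705]
force: [0.2, 0.5, -3.8]
width: 0.687
9318 y -0.0011 z max 0.1202 x at far end [-0.0292  0.0294]
11080 y -0.0328 z max 0.0956 x at far end [-0.0295  0.0293]
```

```bash
python3 -m inch '[{"rx":0,"ry":0,"rz":0,"tx":0,"ty":0.05,"tz":0,"fingers":0},{"rx":0,"ry":0,"rz":0,"tx":0,"ty":0,"tz":0,"fingers":0}]'; python3 -m inch '[{"rx":0,"ry":0,"rz":0,"tx":0,"ty":0.05,"tz":0,"fingers":0},{"rx":0,"ry":0,"rz":0,"tx":0,"ty":0,"tz":0,"fingers":0}]'
```

```text
clock: 30.75
position: [0.5309, 0.231, 0.0916]
eef_rot: [0.706, 0.049, -0.051, -0.705]
force: [-0.0, -1.0, 0.9]
width: 0.693
clock: 31.0
position: [0.5311, 0.2311, 0.0915]
eef_rot: [0.706, 0.05, -0.051, -0.705]
force: [-1.1, -2.0, 5.2]
width: 0.695
```

Seated (force reversed by +8 N). Release and retreat.

```bash
python3 -m inch '[{"rx":0,"ry":0,"rz":0,"tx":0,"ty":0,"tz":0,"fingers":0.75},{"rx":0,"ry":0,"rz":0,"tx":0,"ty":0,"tz":0,"fingers":0.85},{"rx":0,"ry":0,"rz":0,"tx":0,"ty":0,"tz":0,"fingers":1},{"rx":0,"ry":0,"rz":0,"tx":0,"ty":0,"tz":0,"fingers":1},{"rx":0,"ry":0,"rz":0,"tx":0,"ty":0,"tz":0,"fingers":1}]'; python3 below.py;  python3 -m inch '[{"rx":0,"ry":0,"rz":0,"tx":0,"ty":-1,"tz":0,"fingers":1},{"rx":0,"ry":0,"rz":0,"tx":0,"ty":-2,"tz":0,"fingers":1},{"rx":0,"ry":0,"rz":0,"tx":0,"ty":-3,"tz":0,"fingers":1},{"rx":0,"ry":0,"rz":0,"tx":0,"ty":-4,"tz":0,"fingers":1},{"rx":0,"ry":0,"rz":0,"tx":0,"ty":-4,"tz":0,"fingers":1},{"rx":0,"ry":0,"rz":0,"tx":-2,"ty":0,"tz":-3,"fingers":1},{"rx":0,"ry":0,"rz":0,"tx":-2,"ty":0,"tz":-4,"fingers":1},{"rx":0,"ry":0,"rz":0,"tx":-2,"ty":0,"tz":-4,"fingers":1}]'; python3 -m inch '[{"rx":0,"ry":0,"rz":0,"tx":-1,"ty":0,"tz":-4,"fingers":1},{"rx":0,"ry":0,"rz":0,"tx":0,"ty":0,"tz":-4,"fingers":1},{"rx":0,"ry":0,"rz":0,"tx":0,"ty":0,"tz":-4,"fingers":1},{"rx":0,"ry":0,"rz":0,"tx":0,"ty":0,"tz":-4,"fingers":1},{"rx":0,"ry":0,"rz":0,"tx":0,"ty":0,"tz":-4,"fingers":1},{"rx":0,"ry":0,"rz":0,"tx":0,"ty":0,"tz":-3,"fingers":1},{"rx":0,"ry":0,"rz":0,"tx":0,"ty":0,"tz":0,"fingers":1}]'; python3 rel.py tray_rolls tray_squares tray_bottom; python3 -c "
from plan import *
snap('top','t13')
snap('scene','s13')"
```

```text
clock: 31.62
position: [0.5305, 0.231, 0.0906]
eef_rot: [0.706, 0.049, -0.051, -0.705]
force: [-0.2, 1.1, -0.2]
width: 1.001
9276 y -0.0019 z max 0.1198 x at far end [-0.0294  0.0293]
11266 y -0.0336 z max 0.0958 x at far end [-0.029   0.0297]
clock: 32.67
position: [0.4871, 0.1135, 0.2326]
eef_rot: [0.706, 0.051, -0.051, -0.705]
force: [-0.3, -0.1, -0.4]
width: 0.998
clock: 33.55
position: [0.5102, -0.1185, 0.2325]
eef_rot: [0.706, 0.048, -0.049, -0.705]
force: [0.1, 1.5, -0.2]
width: 1.001
scene tray_rolls 0.96 [347. 148.  61.  49.] {'c': array([0.532 , 0.2301, 0.1236]), 'size': (194, 63), 'ang': -81.47, 'zlip': np.float64(0.12358514510691293), 'n': 414, 'tilt': array([-0.22,  0.11])}
scene tray_squares 0.7 [349. 158.  64.  46.] {'c': array([0.5549, 0.2469, 0.0879]), 'size': (215, 24), 'ang': -85.75, 'zlip': np.float64(0.08786481745371721), 'n': 92, 'tilt': array([-6.54, -0.68])}
scene tray_bottom 0.8 [344. 177.  61.  40.] {'c': array([0.5348, 0.2255, 0.0545]), 'size': (190, 63), 'ang': -83.72, 'zlip': np.float64(0.05453793166734455), 'n': 184, 'tilt': array([-0.33, -0.51])}
top tray_rolls 0.67 [168. 240.  88.  45.] {'c': array([0.5292, 0.2298, 0.1245]), 'size': (191, 61), 'ang': -81.86, 'zlip': np.float64(0.12451601940357071), 'n': 628, 'tilt': array([-0.22, -0.04])}
top tray_squares 0.78 [163. 251.  86.  30.] {'c': array([0.5247, 0.2562, 0.0904]), 'size': (184, 60), 'ang': -81.88, 'zlip': np.float64(0.09036960400291627), 'n': 136, 'tilt': array([-0.1 ,  0.64])}
top tray_bottom 0.87 [196. 244.  53.  32.] {'c': array([0.511 , 0.1785, 0.0567]), 'size': (127, 49), 'ang': -56.53, 'zlip': np.float64(0.05670427692716795), 'n': 80, 'tilt': array([ 0.06, -0.29])}
```

View pics/s13.png

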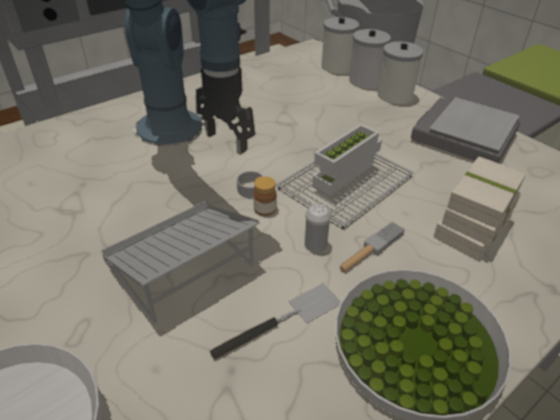

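View pics/t13.png

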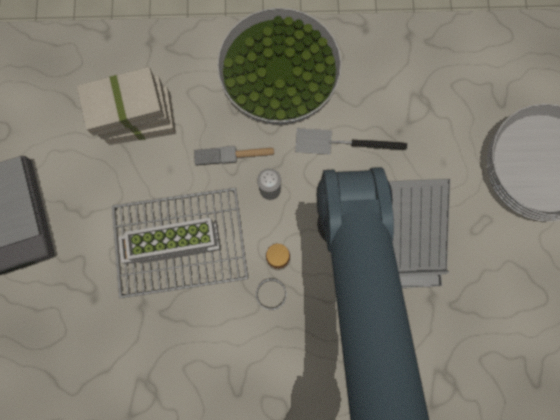

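```bash
python3 -c "
from station import ctrl
print(ctrl.finish_job())"
```

```text
the job is handed in; nothing more can be done
None
```

I stacked both drained trays on the bottom tray and handed the job in at about 34 s on the robot's clock. The hand-in gives no verdict, so these are my own checks.

- **First layer:** the squares tray sits about 26 mm off the bottom tray's middle, towards the far (left) end, and within 1 mm across. That compares it with where I first measured the bottom tray.
- **Second layer:** the rolls tray is about 24 mm back the other way, which puts it about 2 mm from the bottom tray's middle. It lines up across to within 1 mm.
- **Seating:** the top camera puts the three lips at 56.7, 90.4 and 124.5 mm, about 34 mm a layer as asked. The rolls and squares trays fit within about 0.3° of level, and all three trays within about 0.5° of the same direction. Each touchdown showed a force change of only about 8 N.
- **Clear of everything:** the gripper is open and away from the stack. The last pictures show the jar, shaker, brush, cutter and spatula where they were.

**Disagreements and gaps:**
- The scene and top cameras differ by 2–3 mm in absolute position, so I set both trays down by relative measurements.
- After stacking, the lower trays were mostly hidden. The scene camera's fits of the squares and bottom trays, and the top camera's fit of the bottom tray's outline, were unreliable. I therefore have no direct final check that the bottom tray stayed exactly in place.

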